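# Rake out the humidity-buffer lumps in a conditioning tray

## Task

Take the small rake from its stand and spread the seven heaped lumps over the tray's sprung screen into an even layer: all seven in the tray, lying flat and one deep, at least two lumps in each of the near, middle and far thirds. Draw the lumps from the far end into the near end with the tine tips riding lightly on the screen all along the stroke; the screen gives under load and its height and slope are not known, so feel for it, never press on tray or screen with more than 12 N and do not crush a lump, and do not touch the lumps with the fingers. Then put the rake back upright in its stand, fully seated, and leave the anvil and the brush where they are.

Things in the scene. Friction and masses are not known exactly. Their poses are not given: they have to be found in the camera images.
- tray: Fixed bare-aluminium tray, inside 266 mm along its x by 122 mm along its y, walls 3 mm thick, rim 46 mm above the worktop with a 9 mm outward lip. Origin: centre of its underside, on the worktop. Its x axis runs along its length, away from the robot (within 0.2 rad). The lumps start heaped two deep at its far (+x) end.
- tray_mouth (a point): Centre of the tray's mouth, at rim height, fixed to the tray. Below lies the bed, part of the tray: a grey wire screen over the whole inside. Height and slope differ each time and are not measured: 50 mm beyond mid-length (x = +0.05) its surface is 16 to 19 mm above the worktop, and along x it rises or falls evenly, by up to 0.045 rad. It is sprung: it yields straight down 1 mm for every 8 N, at most 6 mm, and comes up again.
- rake: Loose hand rake, 125 mm tall, 100 to 160 g, upright in its stand. Origin: centre of the tine tips; z up along the handle. Seven steel tines (5 mm thick, 13 mm apart) in one row along its y, 83 mm over all, under a steel head bar 86 mm (y) by 22 mm (x), 32 to 41 mm above the tips. It rakes along its x, both ways alike.
- rake_grip (a point): Centre of the rake's grip, 93 mm above the tine tips: upright wooden block with flat faces, 18 mm thick (rake's x), 26 mm wide (rake's y), from 61 to 125 mm above the tips, on a 12 mm neck above the head bar.
- stand: Fixed slotted wooden block, 47 mm (its x) by 116 mm (its y) by 38 mm tall; origin: centre of its underside, on the worktop. It stands left or right of the tray, trading places with a small anvil, its y axis turned 1.2 to 1.9 rad from the robot's y.
- stand_slot (a point): Centre of the mouth of the stand's slot, 38 mm above the worktop. The slot runs along the stand's y: 102 mm long, 14 mm wide, 35 mm deep. The rake stands with its tines in the slot and its head bar resting on the block's top: tips then 6 mm above the worktop, rake's y along the stand's y, either way round.
- anvil: Bystander: small dark anvil, about 48 x 131 x 58 mm, on the other side of the tray from the stand. Origin: centre of its underside.
- brush: Bystander: thin wooden brush, 157 mm long, lying flat to the right of the tray's near end. Origin: centre of its underside.
- lump_1: Plaster-white porous block with rounded edges, about 26 mm wide, 28 mm long and 17 to 20 mm high as first laid. Origin: its centre. One of seven much alike; 18 g.
- lump_2: Plaster-white porous block with rounded edges, about 26 mm wide, 28 mm long and 17 to 20 mm high as first laid. Origin: its centre. One of seven much alike; 18 g.
- lump_3: Plaster-white porous block with rounded edges, about 26 mm wide, 28 mm long and 17 to 20 mm high as first laid. Origin: its centre. One of seven much alike; 18 g.
- lump_4: Plaster-white porous block with rounded edges, about 26 mm wide, 28 mm long and 17 to 20 mm high as first laid. Origin: its centre. One of seven much alike; 18 g.
- lump_5: Plaster-white porous block with rounded edges, about 26 mm wide, 28 mm long and 17 to 20 mm high as first laid. Origin: its centre. One of seven much alike; 18 g.
- lump_6: Plaster-white porous block with rounded edges, about 26 mm wide, 28 mm long and 17 to 20 mm high as first laid. Origin: its centre. One of seven much alike; 18 g.
- lump_7: Plaster-white porous block with rounded edges, about 26 mm wide, 28 mm long and 17 to 20 mm high as first laid. Origin: its centre. One of seven much alike; 18 g.
Not all that is in view belongs to the job. What is shaped like the lump_3 but purple or turquoise is not meant.

How it is judged (in metres and radians):
On the way, in this order (a step that is already met when the one before it is completed fails the run):
1. the rake is lifted clear of its stand (z of rake in the frame of stand above 0.05 m), for 0.1 s.
2. in the far half of the tray the rake is drawn along with its tines in light contact with the screen, for 0.3 s (x of rake in the frame of tray between 0.03 and 0.125 m and contact force between rake and tray between 0.5 and 12 N and linear speed of rake above 0.015 m/s and x of rake in the frame of tray above -0.125 m and y of rake in the frame of tray between -0.03 and 0.03 m), for 0.3 s.
3. near the near end, too, the rake is drawn with its tines in light contact with the screen, for 0.3 s (x of rake in the frame of tray between -0.125 and -0.04 m and contact force between rake and tray between 0.5 and 12 N and linear speed of rake above 0.015 m/s and x of rake in the frame of tray below 0.125 m and y of rake in the frame of tray between -0.03 and 0.03 m), for 0.3 s.
4. the lumps lie one deep with at least two in each third of the tray's length (((x of lump_1 in the frame of tray below -0.0433 m and x of any of lump_2, lump_3, lump_4, lump_5, lump_6, lump_7 in the frame of tray below -0.0433 m) or (x of lump_2 in the frame of tray below -0.0433 m and x of any of lump_3, lump_4, lump_5, lump_6, lump_7 in the frame of tray below -0.0433 m) or (x of lump_3 in the frame of tray below -0.0433 m and x of any of lump_4, lump_5, lump_6, lump_7 in the frame of tray below -0.0433 m) or (x of lump_4 in the frame of tray below -0.0433 m and x of any of lump_5, lump_6, lump_7 in the frame of tray below -0.0433 m) or (x of lump_5 in the frame of tray below -0.0433 m and x of any of lump_6, lump_7 in the frame of tray below -0.0433 m) or (x of lump_6 in the frame of tray below -0.0433 m and x of lump_7 in the frame of tray below -0.0433 m)) and ((x of lump_1 in the frame of tray between -0.0433 and 0.0433 m and (x of lump_2 in the frame of tray between -0.0433 and 0.0433 m or x of lump_3 in the frame of tray between -0.0433 and 0.0433 m or x of lump_4 in the frame of tray between -0.0433 and 0.0433 m or x of lump_5 in the frame of tray between -0.0433 and 0.0433 m or x of lump_6 in the frame of tray between -0.0433 and 0.0433 m or x of lump_7 in the frame of tray between -0.0433 and 0.0433 m)) or (x of lump_2 in the frame of tray between -0.0433 and 0.0433 m and (x of lump_3 in the frame of tray between -0.0433 and 0.0433 m or x of lump_4 in the frame of tray between -0.0433 and 0.0433 m or x of lump_5 in the frame of tray between -0.0433 and 0.0433 m or x of lump_6 in the frame of tray between -0.0433 and 0.0433 m or x of lump_7 in the frame of tray between -0.0433 and 0.0433 m)) or (x of lump_3 in the frame of tray between -0.0433 and 0.0433 m and (x of lump_4 in the frame of tray between -0.0433 and 0.0433 m or x of lump_5 in the frame of tray between -0.0433 and 0.0433 m or x of lump_6 in the frame of tray between -0.0433 and 0.0433 m or x of lump_7 in the frame of tray between -0.0433 and 0.0433 m)) or (x of lump_4 in the frame of tray between -0.0433 and 0.0433 m and (x of lump_5 in the frame of tray between -0.0433 and 0.0433 m or x of lump_6 in the frame of tray between -0.0433 and 0.0433 m or x of lump_7 in the frame of tray between -0.0433 and 0.0433 m)) or (x of lump_5 in the frame of tray between -0.0433 and 0.0433 m and (x of lump_6 in the frame of tray between -0.0433 and 0.0433 m or x of lump_7 in the frame of tray between -0.0433 and 0.0433 m)) or (x of lump_6 in the frame of tray between -0.0433 and 0.0433 m and x of lump_7 in the frame of tray between -0.0433 and 0.0433 m)) and ((x of lump_1 in the frame of tray above 0.0433 m and x of any of lump_2, lump_3, lump_4, lump_5, lump_6, lump_7 in the frame of tray above 0.0433 m) or (x of lump_2 in the frame of tray above 0.0433 m and x of any of lump_3, lump_4, lump_5, lump_6, lump_7 in the frame of tray above 0.0433 m) or (x of lump_3 in the frame of tray above 0.0433 m and x of any of lump_4, lump_5, lump_6, lump_7 in the frame of tray above 0.0433 m) or (x of lump_4 in the frame of tray above 0.0433 m and x of any of lump_5, lump_6, lump_7 in the frame of tray above 0.0433 m) or (x of lump_5 in the frame of tray above 0.0433 m and x of any of lump_6, lump_7 in the frame of tray above 0.0433 m) or (x of lump_6 in the frame of tray above 0.0433 m and x of lump_7 in the frame of tray above 0.0433 m)) and x of lump_1 in the frame of tray between -0.135 and 0.135 m and y of lump_1 in the frame of tray between -0.063 and 0.063 m and z of each of lump_1, lump_2, lump_3, lump_4, lump_5, lump_6, lump_7 in the frame of tray below 0.038 m and x of lump_2 in the frame of tray between -0.135 and 0.135 m and y of lump_2 in the frame of tray between -0.063 and 0.063 m and x of lump_3 in the frame of tray between -0.135 and 0.135 m and y of lump_3 in the frame of tray between -0.063 and 0.063 m and x of lump_4 in the frame of tray between -0.135 and 0.135 m and y of lump_4 in the frame of tray between -0.063 and 0.063 m and x of lump_5 in the frame of tray between -0.135 and 0.135 m and y of lump_5 in the frame of tray between -0.063 and 0.063 m and x of lump_6 in the frame of tray between -0.135 and 0.135 m and y of lump_6 in the frame of tray between -0.063 and 0.063 m and x of lump_7 in the frame of tray between -0.135 and 0.135 m and y of lump_7 in the frame of tray between -0.063 and 0.063 m), for 0.2 s.
At the end, for the whole second after the job is handed in: All seven lumps at rest in the tray, none on another (origins under 38 mm above its underside), at least two in each third of its length (divided 43 mm either side of centre); the rake released, at rest, upright within 0.12 rad, within 12 mm of the stand's centre and 4 mm of fully seated (all of step 4 and z of rake in the frame of stand below 0.01 m and horizontal distance between rake and stand below 0.012 m and angle between rake's own z axis and vertical below 0.12 rad and linear speed of each of lump_1, lump_2, lump_3, lump_4, lump_5, lump_6, lump_7, rake below 0.02 m/s); the robot touches nothing.
It fails at once if the rake presses on the tray or its bed with more than 12 N (contact force between rake and tray above 12 N).
It fails at once if the rake presses on a lump with more than 25 N (contact force between rake and lump_1 above 25 N or contact force between rake and lump_2 above 25 N or contact force between rake and lump_3 above 25 N or contact force between rake and lump_4 above 25 N or contact force between rake and lump_5 above 25 N or contact force between rake and lump_6 above 25 N or contact force between rake and lump_7 above 25 N).
It fails at once if the fingers touch a lump (contact force between the fingers and lump_1 above 0.5 N or contact force between the fingers and lump_2 above 0.5 N or contact force between the fingers and lump_3 above 0.5 N or contact force between the fingers and lump_4 above 0.5 N or contact force between the fingers and lump_5 above 0.5 N or contact force between the fingers and lump_6 above 0.5 N or contact force between the fingers and lump_7 above 0.5 N).
It fails at once if a bystander is moved more than 15 mm (distance of any of anvil, brush from where it was at the start of the episode above 0.015 m).
It also fails if it takes over 72 s, if anything falls off the work surface, if the arm or the gripper's body presses on something with over 40 N, if the wrist force passes 120 N, or if a joint passes its speed limit or range.

## Robot

A 6-joint arm with a two-finger parallel gripper is mounted at the origin on a cart in front of the work surface, level with it; the furniture and walls round the work are solid. World frame = base frame: x ahead of the robot, y to its left, z up, the work surface at z = 0. Lengths are in m, angles in degrees, forces in N, time in s.
With the tool pointing down it reaches from about 0.35 to 0.875 m from the base axis. Payload 4.2 kg.
Tool frame: the origin (TCP) lies at the very end of the fingers, on their centre line; the grasp point (between the pads) lies 19 mm behind it; z points along the fingers, x is the direction in which the jaws open and shut, and the axes are right-handed (so a half turn about z gives the same grasp; the last joint's range is limited). The gripper opens to 87 mm and grips with 3 to 60 N. Pads are 19 mm wide; open, the fingers measure 117 mm over their backs; the gripper's body (75 mm by 190 mm) begins 51 mm behind the grasp point.
Start: joints at [80.879, 22.042, 0.453, 0, -68.411, -14.817], TCP at [0.254, 0.571, 0.192] pointing down, gripper open.
Joint ranges: [-179.83, 179.83], [-69.29, 118.12], [-61.27, 80.66], [-181.25, 117.63], [-171.15, -9.14], [-177.46, 177.46]. Speed limits (degrees/s): [159.86, 159.86, 180, 180, 180, 180].

## Interface

Orientations are given as a 3x3 rotation matrix whose columns are the frame's x, y, z axes.
In Python, from station import sense, capture, finish_job gives the robot as it stands.
- The arm moves only by the shell command python3 -m crank 'ROWS' [OPENING]. ROWS is JSON, a list of rows, each a list of 4 numbers: the shift along the tool's x, y, z in m, then the turn about the tool's z in rad. A call has 1 to 5 rows; each row shifts and turns the commanded pose from where the row before left it, along the tool's axes as they then stand; what a row does not reach is not made up. A row lasts 1/12 s, in which the tool goes at most 41.7 mm and 7.16 degrees, less where a joint would pass 70% of its speed; a pose out of reach is approached as far as the arm can. A call with a gripper value outside its range is refused whole. OPENING is the finger opening in m, from 0 to 0.087, set as the call begins (- or left out, the last holds). The fingers move at their own pace and stop on an object; the grip force is fixed at half the most. Time passes only in rows, so rows that do not move let the fingers close. It gives the time, the measured TCP pose, the force and the opening at its end, in the units of the state.
- sense(): the state, without advancing time (a new reading comes with each control period).
- capture(name): name is "scene" or "top"; returns a dict with "pixels" (400x640x3 uint8, red, green, blue), "depth" (400x640 float32, m along the optical axis (not along the pixel's ray), 0 where there is no reading), "fx", "fy", "cx", "cy" (pixels), "k1" (the pictures are not rectified: a ray, as slopes to the right and down, at radius r is drawn at 1 + k1 r^2 times it, then the intrinsics apply), "world_from_camera" (4x4, takes a point from camera to world coordinates). Camera axes: x right, y down, z forward; pixel columns grow to the right and rows downward; lengths in m; the calibration is good to about 2 mm. A picture is of the moment at which its call begins.
- finish_job(): hands the job in, once; it reports no verdict.
The state is a dict: "time_s": time; "joints": joint angles; "joint_velocities": joint speeds; "effort": joint torques, N m; "tcp_pos": TCP position; "ee_rot": TCP orientation; "wrist_force": force on the tool from outside, world axes, zero at the start; "moment": the same for the moment, N m; "gripper_width": opening from 0.0 (shut) to 1.0 (fully open).
Only numpy, scipy, OpenCV 4.12 (cv2) and the standard library are available. Lean on these libraries where they do the work, as an engineer would, in place of code of your own. Each camera call takes 0.05 s, during which the arm holds its last target.

## Working session

There is one attempt and no reset: what is moved stays moved. The work goes in short steps, Python scripts to look and compute and a shell command to move; the robot and the scene stay as the last step left them, time stands still between calls to the robot, and variables do not carry over. Pictures are saved under pics/ and viewed, and the job is handed in when it is done.

```bash
ls; mkdir -p pics
python3 - <<'E'
from station import sense,capture
import cv2,numpy as np
print(sense())
for n in("scene","top"):
    c=capture(n); cv2.imwrite(f"pics/{n}0.png",c["pixels"][:,:,::-1]); print(n,c["fx"],c["fy"],c["cx"],c["cy"],c["k1"],c["world_from_camera"])
E
```

```text
pics
{'time_s': 0.0, 'joints': array([ 8.08785364e+01,  2.20923481e+01,  3.81554491e-01, -2.80716398e-02,
       -6.84100813e+01, -1.48170650e+01]), 'joint_velocities': array([ 6.02324499e-02,  2.09496602e-02, -1.84520833e-02,  1.10922653e-02,
        9.33451774e-06, -4.84136857e-02]), 'effort': array([-2.48295137e-04, -3.90666926e+01,  1.87398148e+01,  4.21975091e+00,
        1.09381776e-02, -1.89238831e-04]), 'tcp_pos': array([0.25331475, 0.57065666, 0.19085744]), 'ee_rot': array([[-4.05920646e-01, -9.13907990e-01, -7.84242063e-04],
       [-9.13905784e-01,  4.05921391e-01, -2.01072526e-03],
       [ 2.15595851e-03, -9.94715381e-05, -9.99997671e-01]]), 'wrist_force': array([-1.17368509, -0.45954343, -0.26666952]), 'moment': array([-0.07568711, -0.01281605, -0.10031743]), 'gripper_width': 1.002293656392777}
scene 394.16813189692226 394.16813189692226 323.0214504040553 196.72860477087943 0.006567346141528505 [[-0.48346855 -0.67864936  0.5528953   0.05495505]
 [-0.87524749  0.38497797 -0.29280332  0.04402832]
 [-0.01414173 -0.62548142 -0.78011089  0.72717702]
 [ 0.          0.          0.          1.        ]]
top 479.2287734594276 479.2287734594276 315.238344848608 200.2747572178865 -0.14448694168373885 [[ 0.00976025 -0.99475974  0.10177326  0.43453306]
 [-0.99986002 -0.0110919  -0.01252677 -0.20180064]
 [ 0.01358999 -0.10163675 -0.99472875  1.16005921]
 [ 0.          0.          0.          1.        ]]
```

View pics/scene0.png

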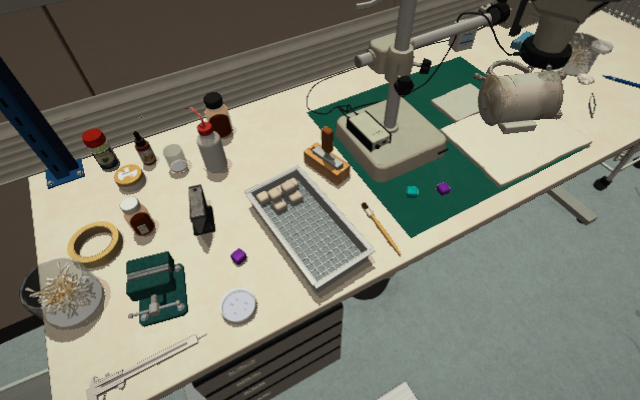

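View pics/top0.png

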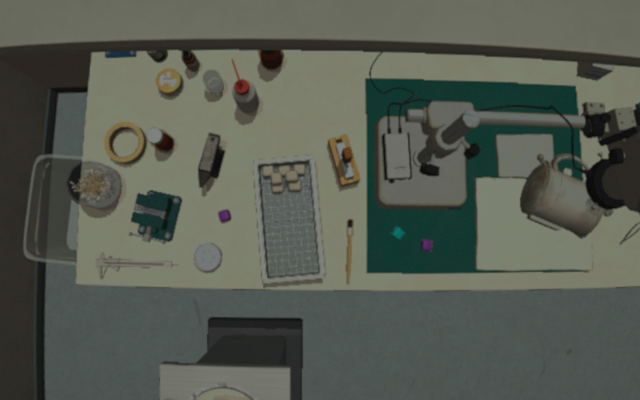

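The scene picture shows the rake in its wooden stand at (328,150), right of the tray (310,225), with the heap at its far end (280,195). The anvil is at (200,210), left of the tray, the brush at (380,228) and the microscope base at (390,135), close to the stand. In the top picture the stand is at (343,160) and the tray spans (255-325,155-282).

```bash
cat > h.py <<'E'
from station import sense,capture
import cv2,numpy as np
def cloud(c):
    h,w=c["depth"].shape
    u,v=np.meshgrid(np.arange(w),np.arange(h))
    x=(u-c["cx"])/c["fx"]; y=(v-c["cy"])/c["fy"]
    a,b=x.copy(),y.copy()
    for _ in range(8):
        s=1+c["k1"]*(a*a+b*b); a=x/s; b=y/s
    d=c["depth"]; P=np.stack([a*d,b*d,d],-1)
    T=c["world_from_camera"]; W=P@T[:3,:3].T+T[:3,3]; W[d==0]=np.nan
    return W
def save(name,img,k=1,crop=None):
    if crop: x0,y0,x1,y1=crop; img=img[y0:y1,x0:x1]
    img=cv2.resize(img,None,fx=k,fy=k,interpolation=cv2.INTER_CUBIC)
    cv2.imwrite(f"pics/{name}.png",img[:,:,::-1]); print(img.shape)
E
python3 - <<'E'
from h import *
for n,crop in(("top",(240,120,370,290)),("scene",(230,110,420,290))):
    c=capture(n); W=cloud(c); np.savez(f"{n}0.npz",W=W,p=c["pixels"])
    save(n+"crop0",np.clip(c["pixels"].astype(float)*(1.6 if n=="top" else 1),0,255).astype(np.uint8),3.3 if n=="scene" else 3.4,crop)
    if n=="top":
        for p in [(343,160),(347,155),(288,220),(257,160),(318,160),(290,158),(352,240),(400,150),(345,135)]: print(p,W[p[1],p[0]].round(4))
        W=W[...,:]
    z=W[...,2]
    m=(z>0.09)&(z<0.16)&(W[...,1]<-0.15)&(W[...,1]>-0.35)&(W[...,0]<0.75)
    v,u=np.nonzero(m); print(n,len(v),u.min(),u.max(),v.min(),v.max(), np.nanmedian(W[m],0), W[m].min(0),W[m].max(0))
E
```

```text
(578, 442, 3)
(343, 160) [ 0.6382 -0.278   0.0812]
(347, 155) [ 0.6401 -0.2832  0.1308]
(288, 220) [ 0.5034 -0.1516  0.0172]
(257, 160) [ 0.642  -0.0778  0.0492]
(318, 160) [ 0.6534 -0.2223 -0.0035]
(290, 158) [ 0.6472 -0.1555  0.0509]
(352, 240) [ 0.4576 -0.3062  0.001 ]
(400, 150) [ 0.6627 -0.4089  0.0862]
(345, 135) [ 0.7077 -0.2858  0.0369]
top 133 342 352 147 162 [ 0.64254686 -0.28335353  0.12898199] [ 0.63173413 -0.29569574  0.09032161] [ 0.65856932 -0.27381839  0.1351399 ]
(594, 627, 3)
scene 206 322 333 126 146 [ 0.63651522 -0.27851513  0.11656987] [ 0.62936888 -0.29201852  0.09015103] [ 0.6565886  -0.27075202  0.13352813]
```

View pics/topcrop0.png

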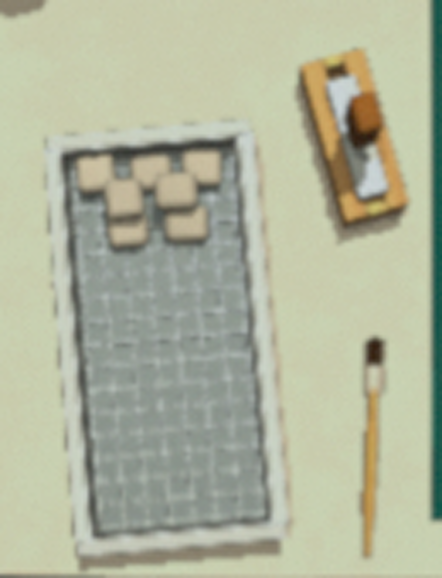

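View pics/scenecrop0.png

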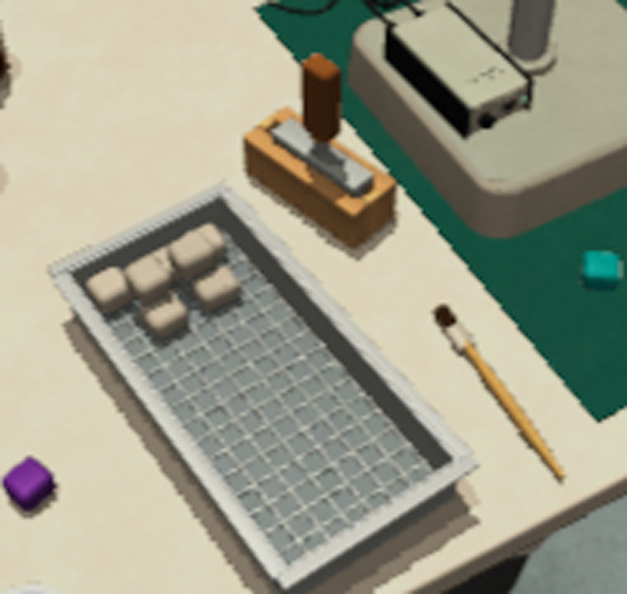

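The enlarged crops show the white lumps: five on the screen (three at the far wall, two in front) and two on top, at about (125,197) and (177,190) of the top crop. The purple and turquoise blocks outside the tray are not meant. The rake grip is the brown block at (365,117), and the stand is the orange block at (352,135).

Run:
```python
from h import *
from scipy.optimize import minimize
def rect(P,L,Wd,yaw0):
    # fit centre,yaw with minAreaRect as check
    r=cv2.minAreaRect((P[:,:2]*1000).astype(np.float32)); return r
for n in("top","scene"):
    d=np.load(f"{n}0.npz"); W=d["W"]; p=d["p"].astype(int); x,y,z=W[...,0],W[...,1],W[...,2]
    with np.errstate(invalid='ignore'):
        m=(abs(z-0.046)<0.008)&(x>0.33)&(x<0.69)&(y<-0.06)&(y>-0.255)
        m=cv2.morphologyEx(m.astype(np.uint8),cv2.MORPH_OPEN,np.ones((2,2)))>0
        P=W[m]; print(n,"tray",rect(P,0,0,0),len(P),np.median(P[:,2]))
        sat=(p[...,0]-p[...,2])>50
        reg=(x>0.56)&(x<0.74)&(y<-0.23)&(y>-0.33)&(z>0.025)&(z<0.09)
        P=W[reg&(z<0.055)]; print("stand",rect(P,0,0,0),len(P))
        P=W[(x>0.56)&(x<0.74)&(y<-0.23)&(y>-0.33)&(z>0.027)&(z<0.048)]; print("stand",rect(P,0,0,0),np.median(P[:,2]))
        P=W[(x>0.56)&(x<0.74)&(y<-0.23)&(y>-0.33)&(z>0.05)&(z<0.09)&~sat]; print("bar",rect(P,0,0,0),np.median(P,0))
        P=W[(x>0.56)&(x<0.74)&(y<-0.23)&(y>-0.33)&(z>0.12)]; print("grip",rect(P,0,0,0),np.median(P,0))
        # table & bed
        P=W[(x>0.45)&(x<0.65)&(abs(y+0.04)<0.02)];print("table",np.median(P[:,2]))
```

```text
top tray ((549.3978271484375, -111.51036071777344), (146.2217559814453, 370.9297790527344), 65.5692138671875) 1912 nan
stand ((648.9058837890625, -283.7552490234375), (116.99883270263672, 47.29228210449219), 16.32537078857422) 797
stand ((648.9058837890625, -283.7552490234375), (116.99883270263672, 47.29228210449219), 16.32537078857422) 0.03860806473440492
bar ((645.927978515625, -283.7460632324219), (81.77552032470703, 21.185461044311523), 16.236679077148438) [ 0.63602766 -0.27996977  0.05284417]
grip ((685.8433837890625, -279.95648193359375), (99.88932800292969, 108.21809387207031), 89.9966812133789) [ 0.7329629  -0.28150367  0.50421882]
table 0.00019494601109371068
scene tray ((516.8746337890625, -173.94940185546875), (306.17938232421875, 191.7882080078125), 6.848105430603027) 2246 nan
stand ((646.5317993164062, -280.999755859375), (117.51309967041016, 48.69744110107422), 16.361417770385742) 766
stand ((646.5303344726562, -281.03912353515625), (117.5219497680664, 48.63785934448242), 16.45783233642578) 0.03821870027219665
bar ((638.9940185546875, -278.5897216796875), (27.055931091308594, 12.736539840698242), 46.20573425292969) [ 0.63759686 -0.2773379   0.07708226]
grip ((642.8277587890625, -281.5567321777344), (24.96830177307129, 18.799413681030273), 8.68875503540039) [ 0.64028586 -0.28029442  0.12885573]
table -2.8241352678981535e-05
```

Run:
```python
from h import *
from scipy.optimize import least_squares
for n in("top","scene"):
    d=np.load(f"{n}0.npz"); W=d["W"]; x,y,z=W[...,0],W[...,1],W[...,2]
    with np.errstate(invalid='ignore'):
        m=(z>0.041)&(z<0.053)&(x>0.33)&(x<0.69)&(y<-0.06)&(y>-0.24)
        m=np.nan_to_num(m).astype(np.uint8)
        _,lab,st,_=cv2.connectedComponentsWithStats(m,connectivity=8)
        i=1+np.argmax(st[1:,4]); P=W[lab==i]
        r=cv2.minAreaRect((P[:,:2]*1000).astype(np.float32)); print(n,r,len(P),np.median(P[:,2]))
        # fit of frame band: mid-line distance of rim band (inner 133x61, outer 145x73)
        def res(q):
            c,s=np.cos(q[2]),np.sin(q[2]); X=(P[:,0]-q[0])*c+(P[:,1]-q[1])*s; Y=-(P[:,0]-q[0])*s+(P[:,1]-q[1])*c
            a=np.maximum(abs(X)-139,0) if 0 else np.maximum(abs(X)-.139,abs(Y)-.067); return a
        best=min((least_squares(res,[.51,-.153,t],loss="soft_l1",f_scale=.003) for t in(0,.05,.1,-.05)),key=lambda o:o.cost)
        q=best.x; print("tray",q,np.std(res(q)))
        c,s=np.cos(q[2]),np.sin(q[2]); X=(x-q[0])*c+(y-q[1])*s; Y=-(x-q[0])*s+(y-q[1])*c
        for xa in np.arange(-.12,.07,.02):
            k=(abs(X-xa)<.01)&(abs(Y)<.045); print(round(xa,3),np.median(z[k]).round(4),end=" ")
        print()
        k=(X<.05)&(X>-.12)&(abs(Y)<.045); print(np.polyfit(X[k],z[k],1))
        for hi in(.028,.041):
          mm=((abs(X)<.14)&(abs(Y)<.066)&(z>hi)&(z<.075)&(X>.04))
          print(hi,[(round(a,3),round(b,3)) for a,b in [(X[mm].min(),X[mm].max()),(Y[mm].min(),Y[mm].max())]])
        # grid height map
        for xa in np.arange(.13,.04,-.006):
            print(f"{xa:.3f}",*[f"{1000*np.nanmedian(z[(abs(X-xa)<.004)&(abs(Y-ya)<.004)]) if ((abs(X-xa)<.004)&(abs(Y-ya)<.004)).any() else 0:3.0f}" for ya in np.arange(.06,-.061,-.006)])
```

```text
top ((506.5035400390625, -153.01560974121094), (289.34979248046875, 146.48558044433594), 5.638786315917969) 1807 0.04607549305295611
tray [ 0.50592524 -0.15331759  0.09875247] 0.0035302040710976884
-0.12 0.017 -0.1 0.0166 -0.08 0.0167 -0.06 0.0163 -0.04 0.0162 -0.02 0.0159 0.0 0.0158 0.02 0.0159 0.04 0.0154 0.06 0.016 
[-0.00796775  0.01587235]
0.028 [(np.float64(0.041), np.float64(0.14)), (np.float64(-0.066), np.float64(0.066))]
0.041 [(np.float64(0.041), np.float64(0.14)), (np.float64(-0.066), np.float64(0.066))]
0.130  21  30  34  34  34  33  17  18  25  30  31  25  24  18  32  31  30  30  28  19  22
0.124  23  30  33  34  35  34  15  15  30  32  32  32  31  14  32  35  33  33  33  16  17
0.118  28  17  35  35  35  34  15  15  32  34  32  33  31  13  33  36  34  34  30  16  40
0.112  28  18  35  35  34  36  34  46  33  33  33  39  50  52  35  34  35  32  29  15  19
0.106  25  16  30  29  29  53  53  54  52  31  32  52  52  52  54  33  32  31  18  15  12
0.100  18  16  15  16  16  53  53  54  54  20  19  54  54  56  54  18  15  17  15  15  16
0.094  20  16  16  15  16  54  56  55  
[... 1941 characters left out ...]
15  16  43  50  49  50  40  40  43  45  45  45  43  33  14  14  15  27
0.082  45  14  15  15  16  33  40  40  41  33  14  18  33  33  33  34  34  16  15  15  26
0.076  45  16  14  15  17  31  33  34  34  31  14  24  33  33  34  34  33  15  15  14  26
0.070  45  14  15  15  16  27  28  30  29  19  15  21  27  29  28  30  23  14  14  14  23
0.064  44  17  15  15  15  17  23  20  18  16  15  15  17  17  16  21  15  15  15  14  30
0.058  43  15  15  15  15  14  15  15  15  15  15  15  15  15  15  16  15  15  15  15  29
0.052  45  15  15  16  15  15  15  15  15  15  15  15  16  15  16  15  15  15  16  15  28
0.046  43  15  14  14  15  16  15  15  16  15  15  15  15  16  15  14  15  16  15  16  27
```

Run:
```python
from h import *
for n in("top","scene"):
    W=np.load(f"{n}0.npz")["W"].reshape(-1,3); W=W[~np.isnan(W[:,0])]
    print(n)
    ys=np.arange(.1,-.6,-.05)
    print("x\\y",*[f"{y:6.2f}" for y in ys])
    for xa in np.arange(.9,.3,-.05):
        print(f"{xa:.2f}",*[f"{(W[(abs(W[:,0]-xa)<.025)&(abs(W[:,1]-ya)<.025)][:,2].max() if ((abs(W[:,0]-xa)<.025)&(abs(W[:,1]-ya)<.025)).any() else -9)*1000:6.0f}" for ya in ys])
```

```text
top
x\y   0.10   0.05   0.00  -0.05  -0.10  -0.15  -0.20  -0.25  -0.30  -0.35  -0.40  -0.45  -0.50  -0.55
0.90    104      7      7     73    116     79      7      9      6     10      8      7      7      8
0.85     33     63    152    168      7      7      7      7      7     15     14     10     10      8
0.80    518    519    519    518    519    519    519    519    519    519    519    518    519    519
0.75    519    519    519    519    518    519    519    519    518    519    519    519    520    519
0.70      7     66     62      8      5      8      6     51     51     89    255    275    270    253
0.65      8     64     63     50     52     51     51    129    135     91     92    411    413    235
0.60      7     63      9     52     60     58     50     43     53     90    228    265    259    230
0.55     92      6     18     48     53     37     51      7      8     57     61     60     60     59
0.50     89      6     24      6     51     22     51     52     12      9     28     24      9     10
0.45     13     24     22      5     51     22     52     51     14
[... 1091 characters left out ...]
    4     48     58     57     49     40     49     88    230    274    268    227
0.55     90     55     18     48     49     36     48      3      3     57     56     57     56     56
0.50     84      3     21      5     48     20     49     46     10      6     23      5      7      7
0.45     16     20     18      3     49     20     49     48     12      5     23     24     24      6
0.40     19     21     20      4     49     20     48     49     12      6      5      6      5      6
0.35      4      4      4      3     48     49     49     47     11      3      3      3      4      3
0.30  -9000  -9000  -9000  -9000   -745   -743   -743   -742   -742   -741   -741   -739   -741   -741
```

```bash
python3 -m crank '[[0,0,0,0]]' 0.06; python3 -m crank --help | head -20
```

```text
time_s: 0.28
tcp_pos: [0.2535, 0.571, 0.1915]
ee_rot: [[-0.406, -0.914, -0.0], [-0.914, 0.406, -0.001], [0.001, -0.0, -1.0]]
wrist_force: [-0.0, -0.2, -0.9]
gripper_width: 0.972invalid input: not JSON, or not a number
```

Run:
```python
from h import *
for n in("top","scene"):
    d=np.load(f"{n}0.npz");W=d["W"]; 
    with np.errstate(invalid='ignore'):
        m=(W[...,2]>.115)&(W[...,2]<.46)&(W[...,0]>.5)&(W[...,0]<.74)&(W[...,1]<-.31)&(W[...,1]>-.45)
    v,u=np.nonzero(m);P=W[m];o=np.argsort(-P[:,1])[:40:3]
    for i in o: print(n,(u[i],v[i]),P[i].round(3))
```

```text
top (np.int64(406), np.int64(118)) [ 0.695 -0.393  0.239]
top (np.int64(406), np.int64(119)) [ 0.694 -0.393  0.238]
top (np.int64(405), np.int64(120)) [ 0.695 -0.393  0.227]
top (np.int64(405), np.int64(116)) [ 0.703 -0.393  0.228]
top (np.int64(407), np.int64(113)) [ 0.703 -0.393  0.247]
top (np.int64(407), np.int64(116)) [ 0.698 -0.393  0.246]
top (np.int64(406), np.int64(110)) [ 0.712 -0.393  0.237]
top (np.int64(407), np.int64(109)) [ 0.712 -0.393  0.247]
top (np.int64(406), np.int64(111)) [ 0.711 -0.393  0.236]
top (np.int64(407), np.int64(119)) [ 0.692 -0.393  0.244]
top (np.int64(405), np.int64(117)) [ 0.702 -0.394  0.224]
top (np.int64(407), np.int64(112)) [ 0.706 -0.394  0.244]
top (np.int64(407), np.int64(121)) [ 0.689 -0.394  0.239]
top (np.int64(408), np.int64(118)) [ 0.693 -0.395  0.248]
scene (np.int64(359), np.int64(61)) [ 0.693 -0.39   0.241]
scene (np.int64(357), np.int64(56)) [ 0.702 -0.39   0.247]
scene (np.int64(355), np.int64(58)) [ 0.71  -0.391  0.238]
scene (np.int64(355), np.int64(63)) [ 0.709 -0.391  0.226]
scene (np.int64(359), np.int64(67)) [ 0.693 -0.391  0.226]
scene (np.int64(357), np.int64(59)) [ 0.702 -0.391  0.24 ]
scene (np.int64(356), np.int64(62)) [ 0.706 -0.391  0.231]
scene (np.int64(360), np.int64(61)) [ 0.691 -0.391  0.241]
scene (np.int64(356), np.int64(59)) [ 0.707 -0.391  0.237]
scene (np.int64(358), np.int64(58)) [ 0.7   -0.392  0.244]
scene (np.int64(359), np.int64(64)) [ 0.694 -0.392  0.232]
scene (np.int64(359), np.int64(65)) [ 0.695 -0.392  0.229]
scene (np.int64(359), np.int64(66)) [ 0.694 -0.392  0.227]
scene (np.int64(356), np.int64(58)) [ 0.708 -0.392  0.239]
```

```bash
cat > plan.py <<'E'
# works out rows to type: python3 plan.py x y z yaw_deg step_mm  (from the measured pose)
import sys,json,numpy as np
from station import sense
def plan(T,yaw,step,p=None,a=None):
    s=sense(); R=s["ee_rot"]
    if p is None: p=s["tcp_pos"].copy(); a=np.arctan2(R[1,0],R[0,0])
    yaw=np.radians(yaw); da=(yaw-a+np.pi)%(2*np.pi)-np.pi
    n=max(1,int(np.ceil(np.linalg.norm(T-p)/step)),int(np.ceil(abs(da)/.12)))
    rows=[]
    for i in range(n):
        d=(T-p)/(n-i); t=-round(-((yaw-a+np.pi)%(2*np.pi)-np.pi)/(n-i)*-1,3)
        t=round(-((yaw-a+np.pi)%(2*np.pi)-np.pi)/(n-i),3)
        X=np.array([np.cos(a),np.sin(a),0]);Y=np.array([np.sin(a),-np.cos(a),0]);Z=np.array([0,0,-1])
        r=[round(float(d@X),3),round(float(d@Y),3),round(float(d@Z),3)]
        p=p+r[0]*X+r[1]*Y+r[2]*Z; a-=t; rows.append(r+[t])
    for i in range(0,n,5): print(json.dumps(rows[i:i+5]).replace(" ",""))
    print("end",p.round(4),np.degrees(a).round(2))
if __name__=="__main__":
    v=list(map(float,sys.argv[1:])); plan(np.array(v[:3]),v[3],v[4]/1000)
E
python3 plan.py .62 -.22 .2 106.3 39
```

```text
[[0.025,-0.029,-0.0,0.106],[0.022,-0.031,-0.0,0.106],[0.018,-0.033,-0.0,0.106],[0.015,-0.035,-0.0,0.106],[0.011,-0.036,-0.0,0.106]]
[[0.007,-0.037,-0.0,0.106],[0.003,-0.038,-0.0,0.106],[-0.001,-0.038,-0.001,0.106],[-0.005,-0.038,-0.0,0.106],[-0.009,-0.037,-0.001,0.106]]
[[-0.013,-0.036,-0.0,0.106],[-0.016,-0.034,-0.001,0.106],[-0.02,-0.032,-0.0,0.106],[-0.023,-0.03,-0.001,0.106],[-0.026,-0.027,-0.0,0.106]]
[[-0.029,-0.024,-0.001,0.106],[-0.031,-0.021,-0.0,0.106],[-0.033,-0.018,-0.001,0.106],[-0.035,-0.014,-0.0,0.106],[-0.037,-0.011,-0.001,0.106]]
[[-0.038,-0.007,-0.0,0.106],[-0.038,-0.002,-0.001,0.107],[-0.037,0.001,-0.0,0.106]]
end [ 0.6194 -0.2197  0.1995] -253.68
```

```bash
python3 -m crank '[[0.025,-0.029,0,0.106],[0.022,-0.031,0,0.106],[0.018,-0.033,0,0.106],[0.015,-0.035,0,0.106],[0.011,-0.036,0,0.106]]' 0.06
python3 -m crank '[[0.007,-0.037,0,0.106],[0.003,-0.038,0,0.106],[-0.001,-0.038,-0.001,0.106],[-0.005,-0.038,0,0.106],[-0.009,-0.037,-0.001,0.106]]'
```

```text
time_s: 0.7
tcp_pos: [0.3338, 0.3976, 0.1919]
ee_rot: [[-0.815, -0.58, 0.0], [-0.58, 0.815, -0.0], [-0.0, -0.0, -1.0]]
wrist_force: [1.1, 0.9, 0.5]
gripper_width: 0.708
time_s: 1.12
tcp_pos: [0.4142, 0.2251, 0.1941]
ee_rot: [[-0.996, -0.088, 0.0], [-0.088, 0.996, 0.0], [-0.0, 0.0, -1.0]]
wrist_force: [0.9, 1.0, 0.1]
gripper_width: 0.692
```

```bash
python3 -m crank '[[-0.013,-0.036,0,0.106],[-0.016,-0.034,-0.001,0.106],[-0.02,-0.032,0,0.106],[-0.023,-0.03,-0.001,0.106],[-0.026,-0.027,0,0.106]]'
python3 -m crank '[[-0.029,-0.024,-0.001,0.106],[-0.031,-0.021,0,0.106],[-0.033,-0.018,-0.001,0.106],[-0.035,-0.014,0,0.106],[-0.037,-0.011,-0.001,0.106]]'
python3 -m crank '[[-0.038,-0.007,0,0.106],[-0.038,-0.002,-0.001,0.107],[-0.037,0.001,0,0.106]]'
python3 -m crank '[[0,0,0,0]]'; python3 plan.py .644 -.2825 .15 106.3 25
```

```text
time_s: 1.53
tcp_pos: [0.4939, 0.0538, 0.1964]
ee_rot: [[-0.904, 0.428, 0.001], [0.428, 0.904, 0.0], [-0.001, 0.001, -1.0]]
wrist_force: [0.1, 0.0, 0.2]
gripper_width: 0.694
time_s: 1.95
tcp_pos: [0.5727, -0.1179, 0.1989]
ee_rot: [[-0.563, 0.826, -0.0], [0.826, 0.563, 0.0], [0.0, -0.0, -1.0]]
wrist_force: [0.2, 1.0, 0.4]
gripper_width: 0.689
time_s: 2.2
tcp_pos: [0.6201, -0.2216, 0.2]
ee_rot: [[-0.276, 0.961, 0.0], [0.961, 0.276, -0.0], [-0.0, 0.0, -1.0]]
wrist_force: [0.8, 2.3, 0.8]
gripper_width: 0.688
time_s: 2.28
tcp_pos: [0.6209, -0.2249, 0.1982]
ee_rot: [[-0.273, 0.962, -0.001], [0.962, 0.273, -0.001], [-0.001, -0.001, -1.0]]
wrist_force: [0.1, 0.6, 0.5]
gripper_width: 0.686
[[-0.015,0.002,0.012,-0.002],[-0.016,0.001,0.012,-0.002],[-0.015,0.002,0.012,-0.002],[-0.016,0.001,0.012,-0.002]]
end [ 0.6438 -0.2829  0.1502] 106.29
```

```bash
python3 -m crank '[[-0.014,0.002,0.012,0],[-0.015,0.001,0.012,0],[-0.014,0.002,0.012,0],[-0.015,0.001,0.012,0],[0,0,0,0]]' 
python3 -m crank '[[0,0,0,0],[0,0,0,0]]'
python3 - <<'E'
from h import *
c=capture("scene"); save("s1",c["pixels"],3.3,(230,60,430,230))
E
python3 plan.py .644 -.2825 .076 106.3 25
```

```text
time_s: 2.7
tcp_pos: [0.6399, -0.2745, 0.1467]
ee_rot: [[-0.28, 0.96, -0.007], [0.96, 0.28, 0.002], [0.004, -0.006, -1.0]]
wrist_force: [0.5, 0.1, -0.7]
gripper_width: 0.692
time_s: 2.87
tcp_pos: [0.6414, -0.2731, 0.1516]
ee_rot: [[-0.282, 0.959, -0.001], [0.959, 0.282, 0.0], [0.0, -0.001, -1.0]]
wrist_force: [-0.1, 0.4, 0.1]
gripper_width: 0.688
(561, 660, 3)
[[-0.002,-0.0,0.019,0.0],[-0.003,-0.0,0.019,0.001],[-0.002,-0.0,0.019,0.0],[-0.003,-0.001,0.019,0.001]]
end [ 0.6436 -0.2828  0.0764] 106.28
```

View pics/s1.png

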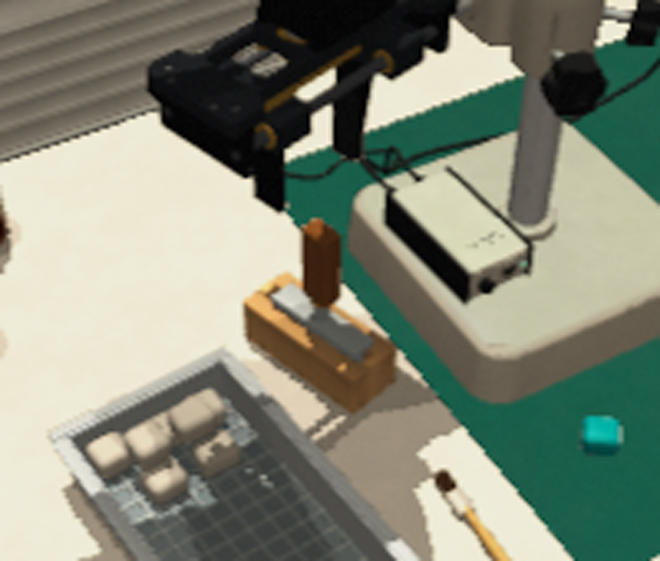

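The fingers (270,180) and (350,110) straddle the line of the brown grip (320,265), and the gripper body is clear of the microscope knob (575,85). Descending.

```bash
python3 -m crank '[[-0.003,0,0.018,0],[-0.003,0,0.019,0],[-0.002,0,0.019,0],[-0.002,0,0.019,0],[0,0,0,0]]' 
python3 -m crank '[[0,0,0,0]]'
python3 - <<'E'
from h import *
c=capture("scene"); save("s2",c["pixels"],3.3,(230,60,430,230))
E
```

```text
time_s: 3.33
tcp_pos: [0.642, -0.2815, 0.0734]
ee_rot: [[-0.281, 0.96, -0.006], [0.96, 0.281, 0.003], [0.004, -0.005, -1.0]]
wrist_force: [-1.6, 0.7, -1.3]
gripper_width: 0.69
time_s: 3.42
tcp_pos: [0.6441, -0.2825, 0.077]
ee_rot: [[-0.282, 0.959, -0.001], [0.959, 0.282, -0.0], [0.0, -0.001, -1.0]]
wrist_force: [-0.1, 0.1, 0.3]
gripper_width: 0.689
(561, 660, 3)
```

View pics/s2.png

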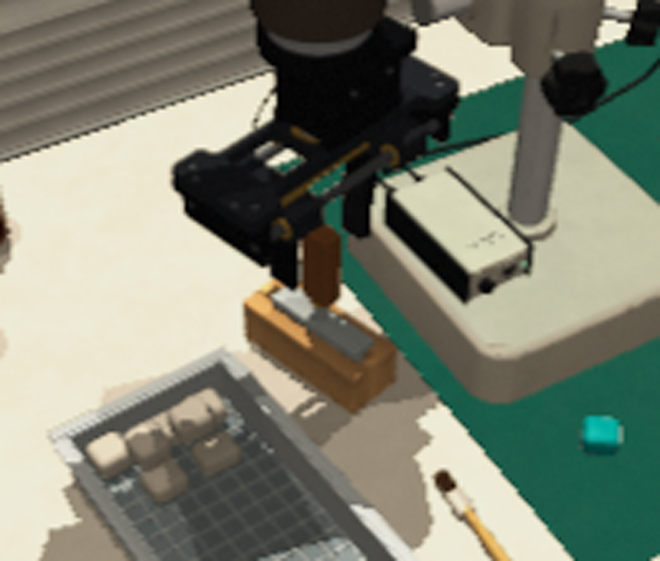

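```bash
cat >> h.py <<'E'
def proj(c,p):
    T=np.linalg.inv(c["world_from_camera"]); q=T[:3,:3]@np.asarray(p)+T[:3,3]; a,b=q[0]/q[2],q[1]/q[2]; s=1+c["k1"]*(a*a+b*b)
    return c["cx"]+c["fx"]*a*s,c["cy"]+c["fy"]*b*s
E
python3 - <<'E'
from h import *
c=capture("scene"); im=c["pixels"].copy(); k=6;x0,y0=290,90
big=cv2.resize(im[y0:y0+90,x0:x0+110],None,fx=k,fy=k,interpolation=cv2.INTER_CUBIC)
s=sense();p=s["tcp_pos"];X=s["ee_rot"][:,0];Y=s["ee_rot"][:,1]
def dot(q,col): 
    u,v=proj(c,q);cv2.circle(big,(int((u-x0+.5)*k),int((v-y0+.5)*k)),4,col,-1)
dot(p,(255,0,0))
for sg in(-1,1):
    for t in(-.0095,.0095): dot(p+sg*.03*X+t*Y,(0,255,0))
for dz in(0,.064): dot([p[0],p[1],.067+dz],(0,0,255))
save("s3",big)
W=cloud(c);z=W[...,2]
with np.errstate(invalid='ignore'):
    m=(z>.07)&(z<.135)&(np.hypot(W[...,0]-.644,W[...,1]+.2825)<.025)&((c["pixels"][...,0].astype(int)-c["pixels"][...,2])>25)
P=W[m]-p; print(len(P),"along X",np.percentile(P@X,[2,50,98]).round(4),"along Y",np.percentile(P@Y,[2,50,98]).round(4))
E
```

```text
(540, 660, 3)
246 along X [-0.0036  0.0084  0.0108] along Y [-0.0153 -0.0084  0.0079]
```

View pics/s3.png

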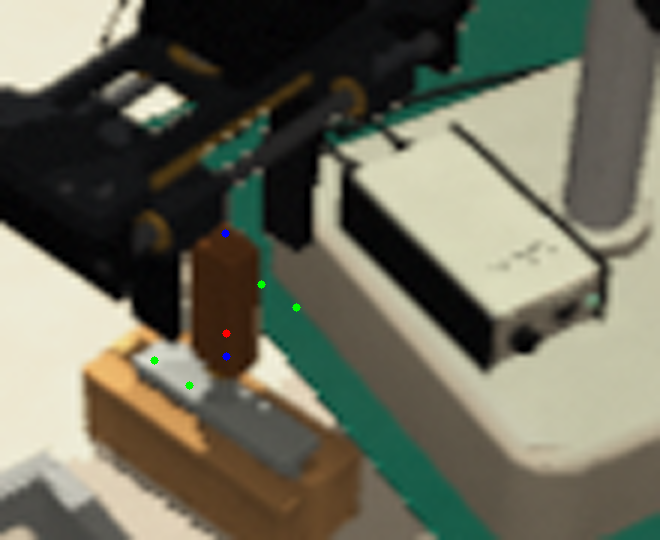

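The fingertips (157,335) and (295,245) are drawn about 7 source pixels higher than the measured TCP predicts. I'll check this with depth and the top view before closing.

Run:
```python
from h import *
s=sense();p=s["tcp_pos"];X=s["ee_rot"][:,0];Y=s["ee_rot"][:,1]; print(s["time_s"],p)
c=capture("scene");W=cloud(c)
for (u,v) in [(155,325),(160,310),(150,300),(290,235),(285,210),(300,220)]:
    q=W[int(90+v/6),int(290+u/6)]; d=q-p; print((u,v),q.round(3),"X %.3f Y %.3f Z %.3f"%(d@X,d@Y,d[2]))
c=capture("top");W=cloud(c)
im=np.clip(c["pixels"].astype(float)*1.6,0,255).astype(np.uint8); k=6;x0,y0=290,90
big=cv2.resize(im[y0:y0+95,x0:x0+120],None,fx=k,fy=k,interpolation=cv2.INTER_CUBIC)
def dot(q,col):
    u,v=proj(c,q);cv2.circle(big,(int((u-x0+.5)*k),int((v-y0+.5)*k)),4,col,-1)
dot(p,(255,0,0))
for sg in(-1,1): dot(p+sg*.03*X,(0,255,0)); dot(p+sg*.095*X+[0,0,.08],(255,255,0))
save("t3",big)
```

```text
3.5167 [ 0.6456066  -0.28304883  0.07914952]
(155, 325) [ 0.7   -0.278  0.04 ] X -0.011 Y 0.053 Z -0.039
(160, 310) [ 0.631 -0.247  0.121] X 0.039 Y -0.003 Z 0.042
(150, 300) [ 0.633 -0.245  0.124] X 0.040 Y -0.002 Z 0.045
(290, 235) [ 0.648 -0.313  0.115] X -0.029 Y -0.006 Z 0.035
(285, 210) [ 0.651 -0.312  0.125] X -0.029 Y -0.003 Z 0.046
(300, 220) [nan nan nan] X nan Y nan Z nan
(570, 720, 3)
```

View pics/t3.png

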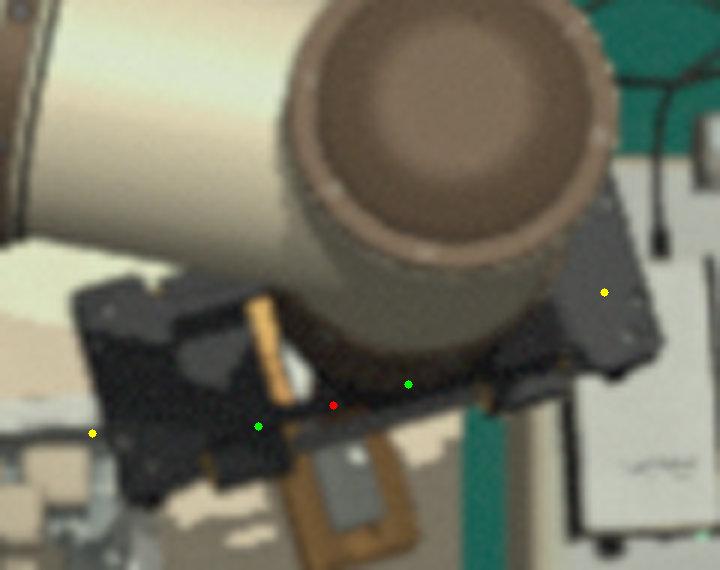

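Run:
```python
from h import *
s=sense();p=s["tcp_pos"];X=s["ee_rot"][:,0];Y=s["ee_rot"][:,1]; print(p)
for n in("scene",):
    c=capture(n);W=cloud(c);D=W-p;a=D@X;b=D@Y;z=W[...,2]
    with np.errstate(invalid='ignore'):
        near=(abs(a)<.12)&(abs(b)<.06)&(z>.09)&(z<.35)&(c["pixels"].max(-1)<70)
    for lo in np.arange(-.11,.11,.01):
        m=near&(a>=lo)&(a<lo+.01)
        if m.sum()>3: print(f"X {lo:.2f} n{m.sum()} zmin {np.percentile(z[m],3):.3f} zmax {z[m].max():.3f} Y {np.percentile(b[m],3):.3f}..{np.percentile(b[m],97):.3f}")
```

```text
[ 0.64560879 -0.28308805  0.07922927]
X -0.10 n6 zmin 0.221 zmax 0.222 Y -0.031..0.005
X -0.09 n87 zmin 0.184 zmax 0.224 Y -0.039..0.003
X -0.08 n131 zmin 0.184 zmax 0.224 Y -0.039..-0.005
X -0.07 n65 zmin 0.196 zmax 0.223 Y -0.039..-0.010
X -0.06 n63 zmin 0.187 zmax 0.224 Y -0.039..-0.019
X -0.05 n139 zmin 0.185 zmax 0.281 Y -0.039..-0.012
X -0.04 n296 zmin 0.117 zmax 0.281 Y -0.038..0.005
X -0.03 n163 zmin 0.114 zmax 0.332 Y -0.038..0.006
X -0.02 n138 zmin 0.196 zmax 0.349 Y -0.039..-0.022
X -0.01 n240 zmin 0.114 zmax 0.350 Y -0.041..-0.013
X -0.00 n356 zmin 0.095 zmax 0.350 Y -0.041..0.007
X 0.01 n610 zmin 0.113 zmax 0.350 Y -0.039..0.019
X 0.02 n367 zmin 0.197 zmax 0.350 Y -0.036..0.023
X 0.03 n606 zmin 0.119 zmax 0.350 Y -0.028..0.020
X 0.04 n273 zmin 0.130 zmax 0.349 Y -0.039..0.022
X 0.05 n99 zmin 0.187 zmax 0.224 Y -0.039..0.021
X 0.06 n102 zmin 0.185 zmax 0.224 Y -0.038..0.021
X 0.07 n139 zmin 0.196 zmax 0.224 Y -0.038..0.030
X 0.08 n302 zmin 0.181 zmax 0.224 Y -0.038..0.032
X 0.09 n220 zmin 0.204 zmax 0.224 Y -0.038..0.030
```

```bash
python3 -m crank '[[0,0,0.007,0],[0,0,0.007,0],[0,0,0,0],[0,0,0,0]]'
python3 - <<'E'
from h import *
c=capture("scene"); k=6;x0,y0=290,90
big=cv2.resize(c["pixels"][y0:y0+90,x0:x0+110],None,fx=k,fy=k,interpolation=cv2.INTER_CUBIC)
s=sense();p=s["tcp_pos"];X=s["ee_rot"][:,0];Y=s["ee_rot"][:,1];print(p,s["wrist_force"])
for sg in(-1,1):
  for o in(.03,.044):
    for t in(-.0095,.0095):
        u,v=proj(c,p+sg*o*X+t*Y);cv2.circle(big,(int((u-x0+.5)*k),int((v-y0+.5)*k)),4,(0,255,0),-1)
        u,v=proj(c,p+sg*o*X+t*Y+[0,0,.03]);cv2.circle(big,(int((u-x0+.5)*k),int((v-y0+.5)*k)),4,(255,0,255),-1)
save("s4",big)
W=cloud(c);D=W-p;a=D@X;b=D@Y;z=W[...,2]
with np.errstate(invalid='ignore'):
    near=(abs(a)<.12)&(abs(b)<.06)&(z>.04)&(z<.35)&(c["pixels"].max(-1)<70)
    for lo,hi in((.03,.05),(-.05,-.025),(.06,.09),(-.09,-.06)):
        m=near&(a>lo)&(a<hi); print(lo,m.sum(),np.percentile(z[m],[1,3,5,10]).round(3))
E
```

```text
time_s: 4.0
tcp_pos: [0.6437, -0.283, 0.0619]
ee_rot: [[-0.281, 0.96, -0.002], [0.96, 0.281, 0.0], [0.001, -0.002, -1.0]]
wrist_force: [0.7, -0.3, 0.1]
gripper_width: 0.688
[ 0.64410324 -0.28311423  0.06236811] [0.4399092  0.59027883 0.8994768 ]
(540, 660, 3)
0.03 1018 [0.098 0.106 0.113 0.17 ]
-0.05 523 [0.095 0.099 0.102 0.111]
0.06 518 [0.163 0.165 0.166 0.169]
-0.09 405 [0.055 0.058 0.06  0.064]
```

View pics/s4.png

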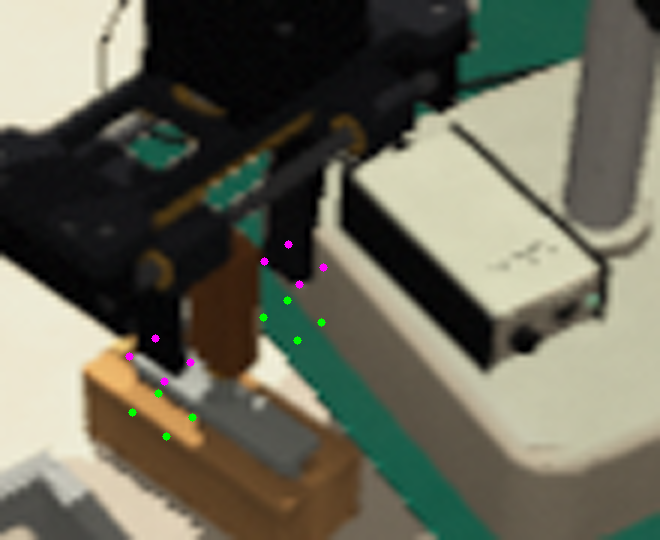

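```bash
python3 -m crank '[[0,0,0.004,0],[0,0,0.004,0],[0,0,0,0]]'; python3 -m crank '[[0,0,0,0],[0,0,0,0],[0,0,0,0]]' 0.01;  python3 -m crank '[[0,0,0,0],[0,0,0,0],[0,0,0,0]]'
python3 - <<'E'
from h import *
c=capture("scene"); k=6;x0,y0=290,90
big=cv2.resize(c["pixels"][y0:y0+90,x0:x0+110],None,fx=k,fy=k,interpolation=cv2.INTER_CUBIC)
s=sense();p=s["tcp_pos"];print(p,s["wrist_force"],s["gripper_width"])
save("s5",big)
E
```

```text
time_s: 4.3
tcp_pos: [0.6437, -0.2829, 0.0538]
ee_rot: [[-0.281, 0.96, -0.002], [0.96, 0.281, 0.001], [0.001, -0.001, -1.0]]
wrist_force: [0.2, 0.0, -0.2]
gripper_width: 0.692
time_s: 4.55
tcp_pos: [0.6445, -0.2831, 0.0551]
ee_rot: [[-0.281, 0.96, 0.0], [0.96, 0.281, -0.0], [-0.0, 0.0, -1.0]]
wrist_force: [0.6, 0.4, 1.1]
gripper_width: 0.545
time_s: 4.8
tcp_pos: [0.6445, -0.2831, 0.0551]
ee_rot: [[-0.281, 0.96, 0.0], [0.96, 0.281, -0.0], [-0.0, 0.0, -1.0]]
wrist_force: [0.5, 0.5, -0.3]
gripper_width: 0.324
[ 0.64444162 -0.2831009   0.05508582] [0.19258244 0.53650246 0.62773521] 0.2725649354673151
(540, 660, 3)
```

View pics/s5.png

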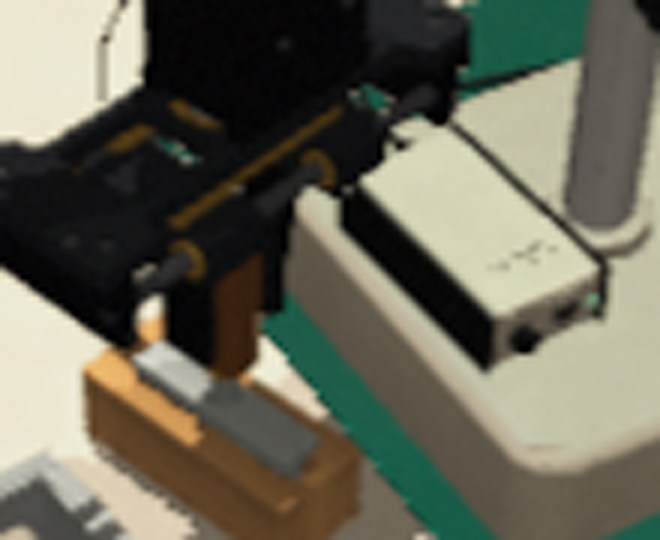

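```bash
python3 -m crank '[[0,0,0,0],[0,0,0,0],[0,0,0,0]]'; python3 -m crank '[[0,0,0,0],[0,0,0,0]]'
python3 - <<'E'
from station import sense
s=sense();print(s["moment"],s["tcp_pos"],s["wrist_force"],s["gripper_width"]*87)
E
```

```text
time_s: 5.1
tcp_pos: [0.6444, -0.2831, 0.055]
ee_rot: [[-0.281, 0.96, 0.0], [0.96, 0.281, -0.0], [-0.0, 0.0, -1.0]]
wrist_force: [-1.2, -0.7, -0.3]
gripper_width: 0.207
time_s: 5.27
tcp_pos: [0.6444, -0.2831, 0.055]
ee_rot: [[-0.281, 0.96, 0.0], [0.96, 0.281, -0.0], [-0.0, 0.0, -1.0]]
wrist_force: [-0.1, 0.2, 0.2]
gripper_width: 0.206
[ 0.03210147 -0.10426262  0.02217091] [ 0.6444216  -0.28309897  0.05500319] [-0.12334445  0.20958696  0.17004716] 17.915799232144586
```

```bash
python3 -m crank '[[0,0,-0.01,0],[0,0,-0.02,0],[0,0,-0.025,0],[0,0,-0.025,0],[0,0,-0.015,0]]'; python3 -m crank '[[0,0,-0.002,0],[0,0,0,0],[0,0,0,0]]'
python3 - <<'E'
from h import *
s=sense();p=s["tcp_pos"];print(p,s["wrist_force"],s["moment"],s["gripper_width"])
c=capture("scene"); save("s6",c["pixels"],3.3,(230,60,430,230))
E
```

```text
time_s: 5.68
tcp_pos: [0.6454, -0.2836, 0.1537]
ee_rot: [[-0.281, 0.96, 0.004], [0.96, 0.281, -0.002], [-0.003, 0.003, -1.0]]
wrist_force: [-0.0, 0.3, 0.3]
gripper_width: 0.204
time_s: 5.93
tcp_pos: [0.6435, -0.2826, 0.1506]
ee_rot: [[-0.281, 0.96, -0.002], [0.96, 0.281, 0.001], [0.002, -0.002, -1.0]]
wrist_force: [1.0, 0.1, -0.7]
gripper_width: 0.207
[ 0.64350413 -0.28261127  0.15061287] [ 0.99980901  0.13987343 -0.71010138] [ 0.05497092 -0.14299595  0.00262523] 0.20653959496761634
(561, 660, 3)
```

View pics/s6.png

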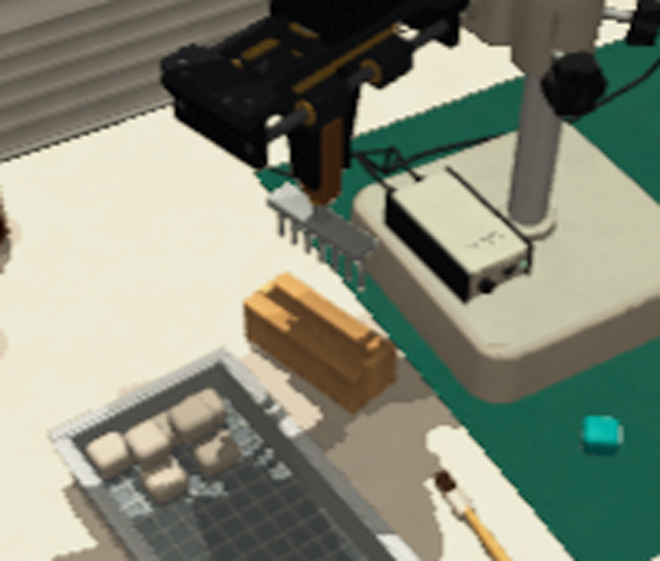

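The rake is lifted upright at (320,215), with all seven tines clear, and the empty slot is visible at (320,330). Moving over the far end of the tray.

```bash
python3 plan.py .6244 -.1403 .15 185.6 20
```

```text
[[0.012,0.002,-0.0,-0.115],[0.012,0.003,-0.0,-0.115],[0.011,0.004,-0.0,-0.115],[0.01,0.006,-0.0,-0.115],[0.01,0.007,-0.0,-0.116]]
[[0.009,0.008,-0.0,-0.115],[0.008,0.009,-0.0,-0.116],[0.007,0.01,-0.0,-0.115],[0.006,0.01,-0.0,-0.116],[0.004,0.011,-0.0,-0.115]]
[[0.003,0.012,-0.0,-0.116],[0.002,0.011,-0.0,-0.115]]
end [ 0.6241 -0.1406  0.1499] 185.6
```

```bash
python3 -m crank '[[0.012,0.002,0,-0.115],[0.012,0.003,0,-0.115],[0.011,0.004,0,-0.115],[0.01,0.006,0,-0.115],[0.01,0.007,0,-0.116]]'
python3 -m crank '[[0.009,0.008,0,-0.115],[0.008,0.009,0,-0.116],[0.007,0.01,0,-0.115],[0.006,0.01,0,-0.116],[0.004,0.011,0,-0.115]]'
python3 -m crank '[[0.003,0.012,0,-0.116],[0.002,0.011,0,-0.115],[0,0,0,0],[0,0,0,0],[0,0,0,0]]'
cat > st.py <<'E'
from h import *
q=np.array([.505,-.152,.0975])
def state():
    s=sense();p=s["tcp_pos"];R=s["ee_rot"];c,sn=np.cos(q[2]),np.sin(q[2]);d=p[:2]-q[:2]
    print("t %.2f tray x %.4f y %.4f tipz %.4f yawerr %.4f F %s M %s w %.1f"%(s["time_s"],d[0]*c+d[1]*sn,-d[0]*sn+d[1]*c,p[2]-.049,np.arctan2(R[1,0],R[0,0])-q[2]-np.pi if R[1,0]>0 else np.arctan2(R[1,0],R[0,0])+np.pi-q[2],s["wrist_force"].round(2),s["moment"].round(3),s["gripper_width"]*87))
if __name__=="__main__": state()
E
python3 st.py
python3 - <<'E'
from h import *
c=capture("scene"); save("s7",c["pixels"],3.3,(220,60,420,240))
E
```

```text
time_s: 6.4
tcp_pos: [0.6353, -0.2229, 0.1497]
ee_rot: [[-0.762, 0.648, -0.004], [0.648, 0.762, 0.001], [0.003, -0.002, -1.0]]
wrist_force: [-0.9, -0.4, -1.4]
gripper_width: 0.205
time_s: 6.82
tcp_pos: [0.6271, -0.1637, 0.1499]
ee_rot: [[-0.992, 0.127, -0.004], [0.127, 0.992, 0.0], [0.004, -0.0, -1.0]]
wrist_force: [-0.2, 0.4, -1.7]
gripper_width: 0.204
time_s: 7.23
tcp_pos: [0.6248, -0.1415, 0.151]
ee_rot: [[-0.995, -0.096, -0.002], [-0.096, 0.995, -0.0], [0.002, 0.0, -1.0]]
wrist_force: [0.5, -0.3, -0.8]
gripper_width: 0.204
t 7.23 tray x 0.1203 y -0.0012 tipz 0.1020 yawerr -0.0018 F [ 0.52 -0.25 -0.79] M [ 0.065  0.025 -0.028] w 17.8
(594, 660, 3)
```

View pics/s7.png

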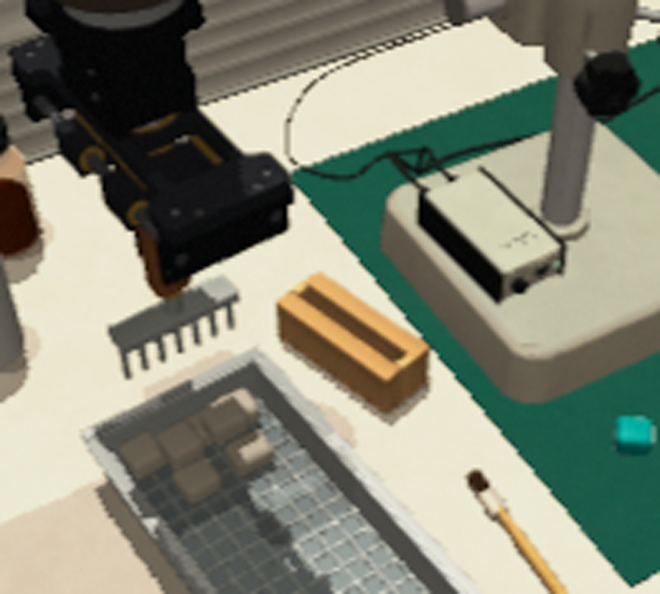

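The rake hangs over the far end, with tines at (125-230,300-370). The heap is below at (195,450) and the slot is in plain view at (355,315).

Run:
```python
from h import *
c=capture("scene");W=cloud(c);x,y,z=W[...,0],W[...,1],W[...,2]
q=(.5035,-.151,.0975);cc,s=np.cos(q[2]),np.sin(q[2]);X=(x-q[0])*cc+(y-q[1])*s;Y=-(x-q[0])*s+(y-q[1])*cc
p=c["pixels"].astype(int)
with np.errstate(invalid='ignore'):
    m=(z>.095)&(z<.15)&(X>.09)&(X<.16)&(abs(Y)<.06)&(p.max(-1)>75)&(abs(p[...,0]-p[...,2])<30)
    for a,b in((.098,.128),(.13,.137),(.137,.146)):
        k=m&(z>a)&(z<b); print(a,k.sum(),"X",np.percentile(X[k],[3,50,97]).round(4),"Y",np.percentile(Y[k],[3,97]).round(4),z[k].min().round(4))
    # stand slot: dark band inside top
    m=(abs(z-.038)<.006)&(x>.56)&(x<.73)&(y<-.23)&(y>-.33)
    r=cv2.minAreaRect((W[m][:,:2]*1000).astype(np.float32));print("stand",r)
    ang=np.radians(16.35);ex=np.array([np.cos(ang),np.sin(ang)]);ey=np.array([-np.sin(ang),np.cos(ang)])
    A=(W[...,:2]-np.array(r[0])/1000)
    a=A@ex;b=A@ey
    k=(z<.03)&(z>-.01)&(abs(a)<.045)&(abs(b)<.015);print("slot pix",k.sum(),np.percentile(b[k],[5,50,95]))
    k=(abs(z-.038)<.004)&(abs(a)<.045)&(abs(b)<.024); h,e=np.histogram(b[k],24,(-.024,.024));print(h)
```

```text
0.098 67 X [0.1168 0.1188 0.1219] Y [-0.0398  0.0402] 0.1006
0.13 16 X [0.1096 0.1104 0.1147] Y [-0.0307  0.0401] 0.1337
0.137 316 X [0.1093 0.1174 0.13  ] Y [-0.0398  0.0408] 0.1371
stand ((646.55322265625, -281.7374267578125), (117.44499206542969, 49.854736328125), 16.459562301635742)
slot pix 102 [-0.00882783 -0.00741379 -0.00592952]
[ 5 24 21 23 19 21 20 27 25  1  0  0  0  0  1  4 19 26 21 20 25 19 26 35]
```

```bash
python3 -m crank '[[-0.001,0.001,0.015,0],[0,0,0.015,0],[0,0,0.012,0],[0,0,0.009,0],[0,0,0.005,0]]'; python3 -m crank '[[0,0,0.003,0],[0,0,0,0],[0,0,0,0]]'; python3 st.py
```

```text
time_s: 7.75
tcp_pos: [0.6253, -0.1405, 0.0943]
ee_rot: [[-0.995, -0.096, -0.002], [-0.096, 0.995, 0.0], [0.002, 0.0, -1.0]]
wrist_force: [0.4, 0.2, -1.3]
gripper_width: 0.205
time_s: 8.0
tcp_pos: [0.6266, -0.1402, 0.0935]
ee_rot: [[-0.995, -0.098, 0.001], [-0.098, 0.995, -0.0], [-0.001, -0.0, -1.0]]
wrist_force: [-0.0, -0.0, -1.1]
gripper_width: 0.207
t 8.00 tray x 0.1222 y -0.0001 tipz 0.0445 yawerr 0.0004 F [-0.04 -0.01 -1.1 ] M [ 0.04  -0.075 -0.001] w 18.0
```

```bash
python3 -m crank '[[0,0,0.003,0],[0,0,0,0]]'; python3 -m crank '[[0.004,0,0,0],[0.005,0,0,0],[0.005,0,0,0],[0.005,0,0,0],[0.005,0,0,0]]'; python3 st.py;  python3 -m crank '[[0.005,0,0,0],[0.004,0,0,0],[0,0,0,0]]'; python3 st.py
python3 - <<'E'
from h import *
c=capture("scene"); save("s8",c["pixels"],4,(230,110,390,240))
E
```

```text
time_s: 8.17
tcp_pos: [0.6262, -0.14, 0.0901]
ee_rot: [[-0.995, -0.098, 0.001], [-0.098, 0.995, 0.0], [-0.001, 0.0, -1.0]]
wrist_force: [-0.3, 0.9, -1.3]
gripper_width: 0.212
time_s: 8.58
tcp_pos: [0.6017, -0.1424, 0.0902]
ee_rot: [[-0.995, -0.098, 0.0], [-0.098, 0.995, 0.0], [-0.0, -0.0, -1.0]]
wrist_force: [0.3, 0.3, -1.2]
gripper_width: 0.207
t 8.58 tray x 0.0971 y 0.0001 tipz 0.0412 yawerr 0.0005 F [ 0.32  0.29 -1.2 ] M [ 0.01  -0.109 -0.003] w 18.0
time_s: 8.83
tcp_pos: [0.5923, -0.1433, 0.0902]
ee_rot: [[-0.995, -0.098, -0.0], [-0.098, 0.995, 0.0], [0.0, 0.0, -1.0]]
wrist_force: [-0.2, 0.6, -1.4]
gripper_width: 0.207
t 8.83 tray x 0.0877 y 0.0001 tipz 0.0412 yawerr 0.0003 F [-0.22  0.62 -1.37] M [ 0.133 -0.062  0.013] w 18.0
(520, 640, 3)
```

View pics/s8.png

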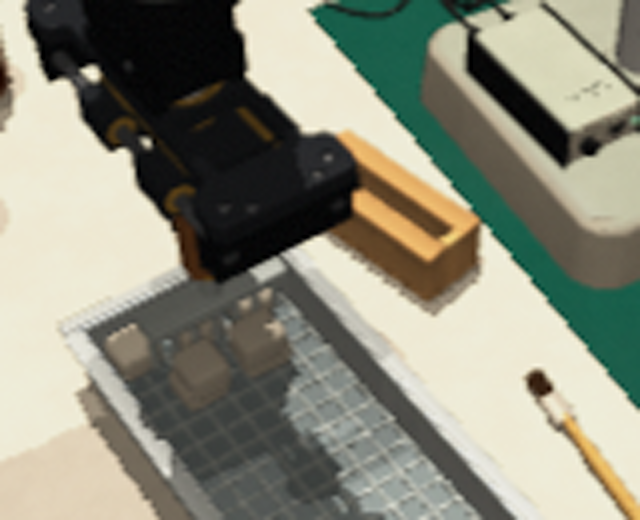

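The two upper lumps now sit over the front row at (200,370) and (258,335), with the tines behind them. Continuing.

```bash
python3 -m crank '[[0.004,0,0,0],[0.004,0,0,0],[0.004,0,0,0],[0.004,0,0,0],[0.004,0,0,0]]'; python3 st.py;  python3 -m crank '[[0.004,0,0,0],[0.003,0,0,0],[0.002,0,0,0],[0,0,0,0]]'; python3 st.py
python3 - <<'E'
from h import *
c=capture("scene"); save("s9",c["pixels"],4,(230,110,390,240))
E
```

```text
time_s: 9.3
tcp_pos: [0.5727, -0.1453, 0.0898]
ee_rot: [[-0.995, -0.098, -0.001], [-0.098, 0.995, 0.0], [0.001, 0.0, -1.0]]
wrist_force: [0.4, -0.1, -1.3]
gripper_width: 0.206
t 9.30 tray x 0.0680 y 0.0001 tipz 0.0408 yawerr 0.0004 F [ 0.41 -0.07 -1.33] M [ 0.099 -0.049  0.001] w 17.9
time_s: 9.63
tcp_pos: [0.5639, -0.1462, 0.09]
ee_rot: [[-0.995, -0.098, -0.0], [-0.098, 0.995, 0.0], [0.0, 0.0, -1.0]]
wrist_force: [-0.3, 0.2, -1.4]
gripper_width: 0.203
t 9.63 tray x 0.0592 y 0.0001 tipz 0.0410 yawerr 0.0004 F [-0.29  0.16 -1.37] M [ 0.056 -0.06  -0.022] w 17.7
(520, 640, 3)
```

View pics/s9.png

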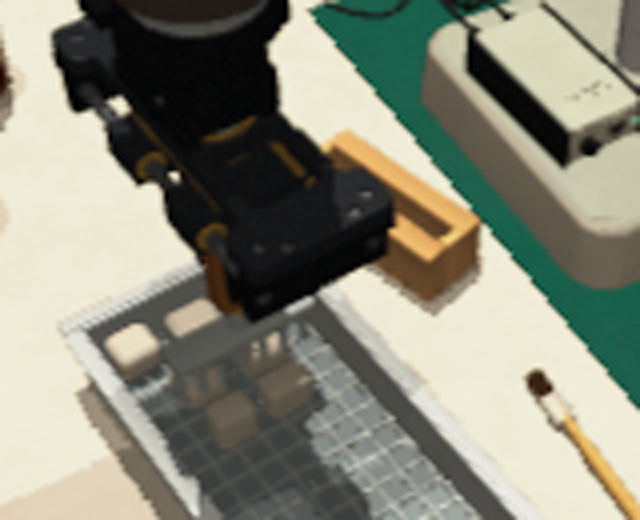

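```bash
cat > hm.py <<'E'
from h import *
import sys
def hm(n,x1,x0,dx=.006):
    c=capture(n);W=cloud(c);x,y,z=W[...,0],W[...,1],W[...,2]
    q={"scene":(.5035,-.151,.0975),"top":(.5062,-.1532,.0975)}[n];cc,s=np.cos(q[2]),np.sin(q[2]);X=(x-q[0])*cc+(y-q[1])*s;Y=-(x-q[0])*s+(y-q[1])*cc
    ys=np.arange(.06,-.061,-.006);print(n,"y:",*[f"{1000*b:3.0f}" for b in ys])
    for xa in np.arange(x1,x0,-dx):
        r=[]
        for ya in ys:
            with np.errstate(invalid='ignore'): k=(abs(X-xa)<.0035)&(abs(Y-ya)<.0035)&(z<.16)
            r.append(f"{1000*np.median(z[k]):3.0f}" if k.any() else "  .")
        print(f"{xa:7.3f}",*r)
if __name__=="__main__": hm(sys.argv[1],float(sys.argv[2]),float(sys.argv[3]))
E
python3 hm.py scene .133 -.0
```

```text
scene y:  60  54  48  42  36  30  24  18  12   6   0  -6 -12 -18 -24 -30 -36 -42 -48 -54 -60
  0.133  44  37  35  39  39  38  39  33  33  36  36  35  40  36   .   .   .   .   .   .   .
  0.127  46  26  34  35  34  34  15  15  23  31  32  33  31   .   .   .   .   .   .   .   .
  0.121  46  30  34  35  35  35  24  21  31  32  33  33  30   .   .   .   .   .   .   .   .
  0.115  45  23  34  35  35  34  32  27  32  33  34  33  32   .   .   .   .   .   .   .   .
  0.109  46  26  27  30  30  27  15   .  33  33  34  33  30   .   .   .   .   .   .   .   .
  0.103  46  16  15  15  15  15  13   .   .   .   .   .   .   .   .   .   .   .   .   .   .
  0.097  45  15  14  15  14  14   .   .   .   .   .   .   .   .   .   .   .   .   .   .   .
  0.091  46  15  14  15  14  23   .   .   .   .   .  15  15   .   .   .   .   .  15  15  12
  0.085  47  15  14  15  15  23   .   .   .   .  15  15   .   .   .   .   .  15  15  16  20
  0.079  47  15  15  16  16  25  34  33  34  34  15  16  34  33  34  34   .  15  15  15  30
  0.073  46  15  15  14  16  33  34  34  35  25  14  17  34  35  34  34  16  15  14  15
[... 408 characters left out ...]
  43 128 132  23  41  41  41  41  40  14  14  15  16  27
  0.037  45  15  14  15  17  34  42  42  41  17  25  30  35  36  33  25  15  16  14  16  27
  0.031  44  16  15  16  16  22  25  25  25  16  15  20  17  23  21  15  16  15  15  16  27
  0.025  45  15  15  16  15  15  15  15  14  15  14  15  15  16  16  15  15  15  15  15  27
  0.019  45  15  15  16  16  15  16  16  15  17  16  16  16  15  16  15  15  16  15  16  27
  0.013  45  16  16  16  14  16  16  15  14  16  15  16  15  15  15  15  15  17  14  15  27
  0.007  42  15  16  15  15  16  15  15  15  16  15  15  15  15  16  15  15  16  15  15  27
  0.001  46  15  16  16  15  16  16  15  15  16  16  16  15  15  16  15  15  16  15  16  29
```

```bash
python3 -m crank '[[0.002,0,0.004,0],[0,0,0.005,0],[0,0,0.005,0],[0,0,0.003,0],[0,0,0,0]]'; python3 -m crank '[[0,0,0,0],[0,0,0,0]]'; python3 st.py
```

```text
time_s: 10.15
tcp_pos: [0.5616, -0.1462, 0.0716]
ee_rot: [[-0.995, -0.098, -0.002], [-0.098, 0.995, 0.0], [0.002, 0.0, -1.0]]
wrist_force: [-0.1, -0.4, -0.8]
gripper_width: 0.209
time_s: 10.32
tcp_pos: [0.5626, -0.1463, 0.073]
ee_rot: [[-0.995, -0.098, 0.0], [-0.098, 0.995, -0.0], [-0.0, -0.0, -1.0]]
wrist_force: [0.7, -1.2, -2.0]
gripper_width: 0.204
t 10.32 tray x 0.0579 y 0.0000 tipz 0.0240 yawerr 0.0006 F [ 0.73 -1.17 -2.01] M [ 0.108 -0.052  0.044] w 17.8
```

```bash
python3 -m crank '[[0,0,0.002,0],[0,0,0.002,0],[0,0,0,0],[0,0,0,0]]'; python3 st.py;python3 -m crank '[[0,0,0.001,0],[0,0,0,0],[0,0,0,0]]'; python3 st.py
```

```text
time_s: 10.65
tcp_pos: [0.5623, -0.1463, 0.0688]
ee_rot: [[-0.995, -0.098, -0.0], [-0.098, 0.995, -0.0], [0.0, 0.0, -1.0]]
wrist_force: [0.0, -0.6, -2.1]
gripper_width: 0.209
t 10.65 tray x 0.0576 y 0.0001 tipz 0.0198 yawerr 0.0005 F [ 0.01 -0.56 -2.08] M [ 0.098 -0.035  0.005] w 18.2
time_s: 10.9
tcp_pos: [0.5624, -0.1463, 0.0679]
ee_rot: [[-0.995, -0.098, 0.0], [-0.098, 0.995, -0.0], [-0.0, -0.0, -1.0]]
wrist_force: [-0.1, -0.2, -0.9]
gripper_width: 0.207
t 10.90 tray x 0.0577 y 0.0001 tipz 0.0189 yawerr 0.0005 F [-0.12 -0.24 -0.87] M [ 0.009 -0.007  0.01 ] w 18.0
```

```bash
python3 -m crank '[[0,0,0.001,0],[0,0,0,0],[0,0,0,0]]'; python3 st.py
```

```text
time_s: 11.15
tcp_pos: [0.5624, -0.1463, 0.0669]
ee_rot: [[-0.995, -0.098, -0.0], [-0.098, 0.995, 0.0], [0.0, 0.0, -1.0]]
wrist_force: [-0.8, -0.4, -0.4]
gripper_width: 0.204
t 11.15 tray x 0.0576 y 0.0001 tipz 0.0179 yawerr 0.0005 F [-0.79 -0.4  -0.35] M [ 0.075 -0.081 -0.04 ] w 17.7
```

```bash
python3 -m crank '[[0,0,0.0005,0],[0,0,0,0],[0,0,0,0]]'; python3 st.py; python3 -m crank '[[0,0,0,0]]' | grep -E "force|pos"
```

```text
time_s: 11.4
tcp_pos: [0.5624, -0.1463, 0.0664]
ee_rot: [[-0.995, -0.098, -0.0], [-0.098, 0.995, -0.0], [0.0, 0.0, -1.0]]
wrist_force: [-0.0, 0.5, -1.8]
gripper_width: 0.203
t 11.40 tray x 0.0577 y 0.0001 tipz 0.0174 yawerr 0.0005 F [-0.01  0.51 -1.83] M [ 0.038 -0.096  0.02 ] w 17.7
tcp_pos: [0.5624, -0.1463, 0.0664]
wrist_force: [-0.1, 0.6, -2.1]
```

Not in contact yet (the weight alone reads about -1.5 N). I'll keep going in half-millimetre steps.

```bash
python3 -m crank '[[0,0,0.0005,0],[0,0,0,0],[0,0,0,0]]'| grep -E "force|pos"; python3 -m crank '[[0,0,0,0]]' | grep -E "force"; python3 -m crank '[[0,0,0.0005,0],[0,0,0,0]]'| grep -E "force|pos"; python3 -m crank '[[0,0,0,0]]' | grep -E "force"
```

```text
tcp_pos: [0.5624, -0.1463, 0.0659]
wrist_force: [-0.6, -0.5, -1.2]
wrist_force: [-1.0, -0.4, -1.9]
tcp_pos: [0.5624, -0.1463, 0.0654]
wrist_force: [0.0, 0.1, -1.6]
wrist_force: [-0.2, 0.4, -1.3]
```

```bash
python3 -m crank '[[0,0,0.0005,0],[0,0,0,0],[0,0,0,0]]'| grep -E "force|pos"; python3 -m crank '[[0,0,0,0]]' | grep -E "force"
```

```text
tcp_pos: [0.5625, -0.1463, 0.0651]
wrist_force: [-0.2, 0.2, -0.8]
wrist_force: [-0.0, 0.4, -0.5]
```

```bash
python3 -m crank '[[0,0,0.0005,0],[0,0,0,0],[0,0,0,0]]'| grep -E "force|pos"; python3 -m crank '[[0,0,0,0]]' | grep -E "force"
```

```text
tcp_pos: [0.5625, -0.1463, 0.0648]
wrist_force: [-0.5, 0.2, 2.0]
wrist_force: [-1.3, -0.3, 1.0]
```

Contact is at tip z of about 15.8 mm, with about 3 N net. Drawing now with force checks.

```bash
python3 -m crank '[[0.002,0,0,0],[0.003,0,0,0],[0.003,0,0,0]]'| grep -E "force|pos"; python3 -m crank '[[0.003,0,0,0],[0.003,0,0,0]]' | grep -E "force|pos"
```

```text
tcp_pos: [0.5556, -0.1471, 0.0649]
wrist_force: [1.7, 0.1, 1.4]
tcp_pos: [0.5491, -0.1477, 0.0649]
wrist_force: [2.7, 0.2, 1.2]
```

```bash
python3 -m crank '[[0.003,0,0,0],[0.003,0,0,0],[0.003,0,0,0],[0.003,0,0,0]]'| grep -E "force|pos"; python3 -m crank '[[0.003,0,0,0],[0.003,0,0,0],[0.003,0,0,0],[0.003,0,0,0]]' | grep -E "force|pos"
```

```text
tcp_pos: [0.5369, -0.1489, 0.0648]
wrist_force: [2.1, -0.2, 1.5]
tcp_pos: [0.5249, -0.1501, 0.0648]
wrist_force: [3.2, 0.4, 3.3]
```

```bash
python3 -m crank '[[0.004,0,0,0],[0.004,0,-0.0001,0],[0.004,0,0,0],[0.004,0,-0.0001,0]]'| grep -E "force|pos"; python3 -m crank '[[0.004,0,0,0],[0.004,0,-0.0001,0],[0.004,0,0,0],[0.004,0,0,0]]' | grep -E "force|pos"
```

```text
tcp_pos: [0.5086, -0.1516, 0.0649]
wrist_force: [3.9, 0.8, 3.2]
tcp_pos: [0.4926, -0.1532, 0.0649]
wrist_force: [3.8, 0.3, 3.7]
```

```bash
python3 -m crank '[[0.004,0,-0.0001,0],[0.004,0,-0.0001,0],[0.004,0,-0.0001,0],[0.004,0,-0.0001,0]]'| grep -E "force|pos"; python3 -m crank '[[0.004,0,0,0],[0.004,0,-0.0001,0],[0.004,0,-0.0001,0],[0.004,0,0,0]]' | grep -E "force|pos"; python3 st.py
```

```text
tcp_pos: [0.4762, -0.1547, 0.065]
wrist_force: [4.4, 0.7, 2.6]
tcp_pos: [0.4601, -0.1563, 0.0652]
wrist_force: [3.3, 0.1, 2.7]
t 15.15 tray x -0.0451 y 0.0001 tipz 0.0162 yawerr 0.0004 F [3.26 0.08 2.74] M [ 0.179 -1.343 -0.011] w 17.8
```

```bash
python3 -m crank '[[0.004,0,0,0],[0.004,0,-0.0001,0],[0.004,0,0,0],[0.004,0,0,0]]'| grep -E "force|pos"; python3 -m crank '[[0.004,0,-0.0001,0],[0.004,0,0,0],[0.004,0,0,0],[0.004,0,0,0]]' | grep -E "force|pos"; python3 st.py
```

```text
tcp_pos: [0.4442, -0.1579, 0.0653]
wrist_force: [2.4, 1.3, 2.4]
tcp_pos: [0.4284, -0.1594, 0.0654]
wrist_force: [2.5, -1.0, 0.8]
t 15.82 tray x -0.0769 y 0.0001 tipz 0.0164 yawerr 0.0004 F [ 2.51 -0.95  0.78] M [ 0.155 -1.064 -0.017] w 17.8
```

```bash
python3 -m crank '[[-0.003,0,-0.002,0],[0,0,-0.012,0],[-0.01,0,-0.025,0],[-0.02,0,-0.025,0],[-0.03,0,-0.01,0]]'| grep -E "force|pos"; python3 -m crank '[[-0.035,0,-0.01,0],[-0.035,0,0,0],[-0.035,0,0,0],[0,0,0,0],[0,0,0,0]]'; python3 st.py
python3 - <<'E'
from h import *
c=capture("scene"); save("s10",c["pixels"],4,(230,110,390,260))
E
python3 hm.py scene .133 -.12
```

```text
tcp_pos: [0.4895, -0.1535, 0.1416]
wrist_force: [1.4, 0.3, -0.4]
time_s: 16.65
tcp_pos: [0.5947, -0.1425, 0.1463]
ee_rot: [[-0.995, -0.097, -0.008], [-0.097, 0.995, 0.001], [0.008, 0.002, -1.0]]
wrist_force: [0.7, -0.0, -0.8]
gripper_width: 0.207
t 16.65 tray x 0.0902 y 0.0008 tipz 0.0973 yawerr 0.0001 F [ 0.75 -0.03 -0.78] M [0.056 0.055 0.019] w 18.0
(600, 640, 3)
scene y:  60  54  48  42  36  30  24  18  12   6   0  -6 -12 -18 -24 -30 -36 -42 -48 -54 -60
  0.133  44  36  38  39  40  42  32  29  34  34  35  34  37  31  28  38  33  38  36  34  28
  0.127  45  21  34  35  35  34   .  14  22  32  31  32  31  14  17  32  35  32  30  14  32
  0.121  47  27  34  35  35  34  23  14  32  33  33  32  31  15  31  33  34  34  33  16  25
  0.115  45  24  34  35  35  35  17  23  32  32  33  33  31  18  28  33  34  34  32  15  30
  0.109  46  25  25  29  30  29  15  18  30  29  30  32  29  16  28  29  33  33  15  16  31
  0.103  45  14  20  27  18  23  15  15  24  24  24  22  21  14  27  26  25  26  15  16  25
  0.097  45  16  15  17  16 138 138 139 140 139  15  16 137 139 139 138 139  15  15  1
[... 2663 characters left out ...]
17  15  25
 -0.083 -259 -261 -260 -258 -256  16 -258 -258  43 -260  18  40  42  43  40  40  16  17  17  15  27
 -0.089 -427 -432 -428 -410 -398 -383 -405 -388 -372 -391  15 -257 -257 -257  41 -259 -123  16  16  16  23
 -0.095  23 -748  16 -162 -327 -310 -413 -408 -410 -424 -391 -413 -395 -402 -412 -420 -413  16  16  15  27
 -0.101 -373 -366  16  17  17  25  26  28  22  17  16  23  27  22  15 -388 -395  16  16  15  24
 -0.107   3 -364  16  16  16  15  16  16  15  16  15  16  16  16  16  15  16  16  16  17  27
 -0.113   4 -750  16  16  16  17  18  16  16  17  15  16  16  16  16  16  16  16  15  15  24
 -0.119  23 -746  15  16  16  16  16  14  15  15  15  15 -365  15  15  15  16  16  15  15  27
```

View pics/s10.png

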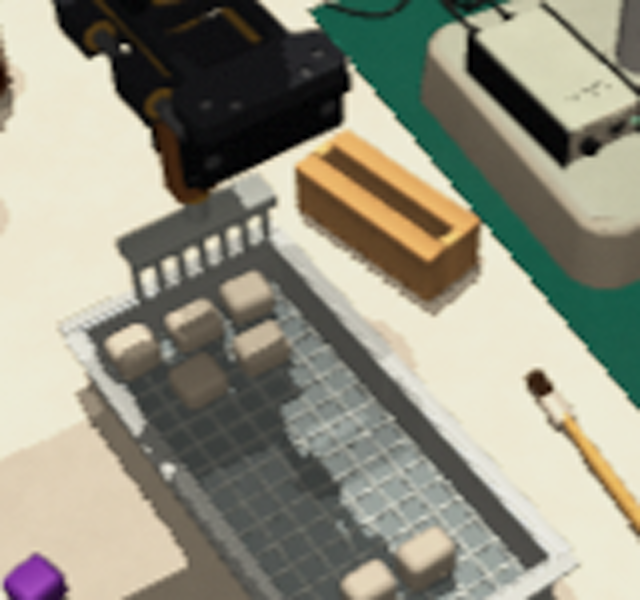

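The two drawn lumps are at (368,580) and (425,555), near the near end and apparently on edge (tops at about 42 mm). Three lumps remain at the far wall, with two in front at (198,380) and (262,345). I'll back off to see the gap behind that front pair.

```bash
python3 -m crank '[[-0.03,0,-0.005,0],[0,0,0,0],[0,0,0,0]]' | grep pos; python3 st.py
python3 - <<'E'
from h import *
c=capture("scene"); save("s11",c["pixels"],7,(250,165,330,225))
W=cloud(c);x,y,z=W[...,0],W[...,1],W[...,2]
q=(.5035,-.151,.0975);cc,s=np.cos(q[2]),np.sin(q[2]);X=(x-q[0])*cc+(y-q[1])*s;Y=-(x-q[0])*s+(y-q[1])*cc
ys=np.arange(.05,-.051,-.005);print("y:",*[f"{1000*b:3.0f}" for b in ys])
for xa in np.arange(.112,.06,-.003):
    r=[]
    for ya in ys:
        with np.errstate(invalid='ignore'): k=(abs(X-xa)<.002)&(abs(Y-ya)<.003)&(z<.2)
        r.append(f"{1000*np.median(z[k]):3.0f}" if k.any() else "  .")
    print(f"{xa:7.3f}",*r)
E
```

```text
tcp_pos: [0.6252, -0.14, 0.1543]
t 17.00 tray x 0.1208 y 0.0002 tipz 0.1053 yawerr 0.0002 F [-0.22  0.57 -1.33] M [ 0.062  0.059 -0.003] w 18.1
(420, 560, 3)
y:  50  45  40  35  30  25  20  15  10   5   0  -5 -10 -15 -20 -25 -30 -35 -40 -45 -50
  0.112  31  36 139 141 141 141 140 142 174 158 146 145 144 139 138 139 142 142 142  32  16
  0.109  27  29  34  32  33  32 142  27 140  35  31  33  33 138  85 139 139  88  35  33  15
  0.106  23  26  24  25  24  14  15  21  27  27  25  25  26  14  15  25  26  27  26  31  15
  0.103  14  14  14  14  15  16   .   . 187  23  23  17  16  14  15  24  24  24  23  19  15
  0.100  15  15  15  14  14   .   .   .   .   .  16   .  14   .   .   .   .   .   .  15  15
  0.097  14  14  15  14  16   .   .   .   .   .  16  16  15   .   .   .   .   .   .  15  16
  0.094  15  14  15  15  14   .   .   .   .   .  15  14  14   .   .   .   .   .   .  15  15
  0.091  15  14  15  13  31  33  33  32  32   .  15  15  17   .  32  33  31   .  16  15  13
  0.088  15  15  16  15  30  34  33  33  32   .  14  16  22  34  32  33  33  33  16  15  14
  0.085  16  16  16  16  34  33  35  34  34   .  15  15  32  33  35  32  33  33   .  14  14
  0.082  15  14  15  16  34  35  34  33  34   .  14  19  31  34  34  35  34  35   .  14  15
  0.079  15  14  14  15  34  35  35  33  34  25  15  15  31  34  34  34  34  34  16  16  14
  0.076  14  14  15  20  33  33  34  34  33  24  16  14  33  34  33  34  34  34  14  15  14
  0.073  14  14  15  16  33  35  33  35  33  15  15  18  33  33  33  34  34  31  16  14  14
  0.070  13  15  15  22  29  31  33  31  31  15  15  20  27  29  28  31  32  16  16  14  15
  0.067  14  14  16  15  25  25  27  27  24  15  15  16  25  28  25  26  24  24  16  15  16
  0.064  15  15  16  16  15  15  17  17  17  14  15  17  16  16  16  15  16  15  15  17  16
  0.061  15  15  16  16  14  14  14  15  16  14  15  16  15  15  15  15  16  15  15  15  14
```

View pics/s11.png

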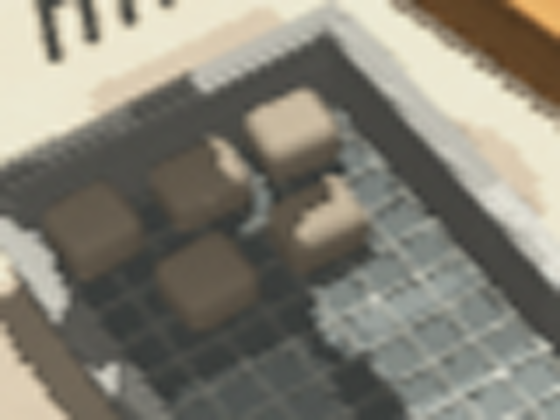

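The gap between the rows shows clearly, at about (150,235)-(265,190) in the crop, and spans x of about 0.093 to 0.103. I'll insert the tines at x = 0.098.

```bash
python3 -m crank '[[0.008,0,0.01,0],[0.008,0,0.015,0],[0.0065,0,0.02,0],[0,0,0.015,0],[0,0,0.003,0]]' | grep -E "pos|force"; python3 -m crank '[[0,0,0,0],[0,0,0,0],[0,0,0,0]]' | grep -E "pos|force"; python3 st.py
```

```text
tcp_pos: [0.5995, -0.1422, 0.0889]
wrist_force: [-0.6, 0.7, -2.0]
tcp_pos: [0.6045, -0.1424, 0.0931]
wrist_force: [0.1, -0.7, -1.2]
t 17.72 tray x 0.1000 y -0.0001 tipz 0.0441 yawerr 0.0007 F [ 0.11 -0.74 -1.22] M [ 0.04  -0.059 -0.024] w 17.4
```

```bash
python3 -m crank '[[0.0015,0,0.003,0],[0,0,0.002,0],[0,0,0,0]]' | grep -E "pos|force"; python3 st.py;  python3 -m crank '[[0,0,0.003,0],[0,0,0.003,0],[0,0,0,0]]' | grep -E "pos|force"; python3 st.py
```

```text
tcp_pos: [0.6019, -0.1423, 0.0864]
wrist_force: [0.3, 0.1, -1.9]
t 17.97 tray x 0.0974 y 0.0002 tipz 0.0374 yawerr 0.0003 F [ 0.3   0.08 -1.85] M [ 0.065  0.027 -0.   ] w 17.5
tcp_pos: [0.6017, -0.1423, 0.0797]
wrist_force: [-0.1, -0.3, -2.0]
t 18.22 tray x 0.0972 y 0.0002 tipz 0.0307 yawerr 0.0003 F [-0.15 -0.29 -1.96] M [ 0.033 -0.003 -0.004] w 17.9
```

```bash
python3 -m crank '[[-0.0005,0,0.003,0],[0,0,0.003,0],[0,0,0.002,0],[0,0,0,0]]' | grep -E "pos|force"; python3 st.py; python3 -m crank '[[0,0,0.002,0],[0,0,0.002,0],[0,0,0,0]]' | grep -E "pos|force"; python3 st.py; python3 -m crank '[[0,0,0,0]]' | grep -E "force"
```

```text
tcp_pos: [0.6023, -0.1423, 0.0718]
wrist_force: [-0.4, -0.6, -1.6]
t 18.55 tray x 0.0977 y 0.0002 tipz 0.0228 yawerr 0.0004 F [-0.4  -0.57 -1.55] M [ 0.017 -0.083  0.016] w 18.0
tcp_pos: [0.6024, -0.1423, 0.0681]
wrist_force: [0.1, 0.6, -2.8]
t 18.80 tray x 0.0979 y 0.0002 tipz 0.0191 yawerr 0.0004 F [ 0.14  0.58 -2.8 ] M [ 0.058 -0.031 -0.018] w 17.8
wrist_force: [-0.1, -1.3, -2.0]
```

```bash
python3 -m crank '[[0,0,0.001,0],[0,0,0.001,0],[0,0,0,0],[0,0,0,0]]' | grep -E "pos|force"; python3 -m crank '[[0,0,0.0005,0],[0,0,0,0],[0,0,0,0]]' | grep -E "pos|force"; python3 -m crank '[[0,0,0,0]]' | grep -E "force"
```

```text
tcp_pos: [0.6027, -0.1423, 0.0665]
wrist_force: [0.4, 0.3, -1.8]
tcp_pos: [0.6027, -0.1423, 0.066]
wrist_force: [0.6, -0.1, -1.3]
wrist_force: [-0.6, -0.1, -1.4]
```

```bash
python3 -m crank '[[0,0,0.0005,0],[0,0,0,0],[0,0,0,0]]' | grep -E "pos|force"; python3 -m crank '[[0,0,0,0]]' | grep -E "force"; python3 -m crank '[[0,0,0.0005,0],[0,0,0,0],[0,0,0,0]]' | grep -E "pos|force"; python3 -m crank '[[0,0,0,0]]' | grep -E "force"
```

```text
tcp_pos: [0.6027, -0.1423, 0.0655]
wrist_force: [-0.5, -0.6, -2.9]
wrist_force: [0.6, 0.1, -1.4]
tcp_pos: [0.6027, -0.1423, 0.065]
wrist_force: [0.2, -0.1, -1.3]
wrist_force: [-0.1, -0.1, -1.2]
```

```bash
python3 -m crank '[[0,0,0.0005,0],[0,0,0,0],[0,0,0,0]]' | grep -E "pos|force"; python3 -m crank '[[0,0,0,0]]' | grep -E "force"; python3 -m crank '[[0,0,0.0003,0],[0,0,0,0],[0,0,0,0]]' | grep -E "pos|force"; python3 -m crank '[[0,0,0,0]]' | grep -E "force"
```

```text
tcp_pos: [0.6028, -0.1424, 0.0648]
wrist_force: [0.7, -0.0, 0.9]
wrist_force: [-0.7, -0.4, -0.5]
tcp_pos: [0.6028, -0.1424, 0.0645]
wrist_force: [-1.0, -0.6, 1.1]
wrist_force: [0.3, 0.5, 1.8]
```

```bash
python3 -m crank '[[0.002,0,0,0],[0.003,0,0,0],[0.004,0,0,0],[0.004,0,0,0]]'| grep -E "force|pos"; python3 -m crank '[[0.004,0,0,0],[0.004,0,0,0],[0.004,0,0,0],[0.004,0,0,0]]' | grep -E "force|pos"; python3 st.py
```

```text
tcp_pos: [0.5904, -0.1436, 0.0646]
wrist_force: [1.7, -0.0, 0.6]
tcp_pos: [0.5741, -0.1452, 0.0646]
wrist_force: [2.1, 0.7, 0.5]
t 21.55 tray x 0.0694 y 0.0000 tipz 0.0156 yawerr 0.0007 F [2.06 0.65 0.46] M [ 0.135 -0.981 -0.048] w 17.9
```

```bash
python3 -m crank '[[0.004,0,0,0],[0.004,0,0,0],[0.004,0,0,0],[0.004,0,0,0]]'| grep -E "force|pos"; python3 -m crank '[[0.004,0,-0.0001,0],[0.004,0,0,0],[0.004,0,0,0],[0.004,0,0,0]]' | grep -E "force|pos"; python3 st.py
```

```text
tcp_pos: [0.5582, -0.1468, 0.0647]
wrist_force: [3.3, -0.2, 2.2]
tcp_pos: [0.5422, -0.1483, 0.0646]
wrist_force: [4.2, -0.2, 2.1]
t 22.22 tray x 0.0374 y 0.0000 tipz 0.0156 yawerr 0.0007 F [ 4.24 -0.16  2.11] M [ 0.208 -1.467 -0.01 ] w 17.9
```

```bash
python3 -m crank '[[0.004,0,-0.0001,0],[0.004,0,0,0],[0.004,0,-0.0001,0],[0.004,0,0,0],[0.003,0,0,0]]'| grep -E "force|pos"; python3 -m crank '[[-0.003,0,-0.002,0],[0,0,-0.012,0],[0,0,-0.02,0],[0,0,-0.015,0],[0,0,0,0]]'| grep -E "force|pos";python3 -m crank '[[0,0,0,0]]' >/dev/null; python3 st.py
python3 - <<'E'
from h import *
for n,cr,k in(("scene",(230,110,390,260),4),("top",(240,140,350,290),4)):
    c=capture(n); save(n+"12",c["pixels"],k,cr)
E
```

```text
tcp_pos: [0.5228, -0.1502, 0.0647]
wrist_force: [3.9, 0.4, 4.5]
tcp_pos: [0.5249, -0.15, 0.1145]
wrist_force: [0.4, -0.9, -0.6]
t 23.13 tray x 0.0189 y 0.0005 tipz 0.0632 yawerr -0.0006 F [-0.18  0.33 -2.44] M [ 0.101  0.029 -0.035] w 17.5
(600, 640, 3)
(600, 440, 3)
```

View pics/scene12.png

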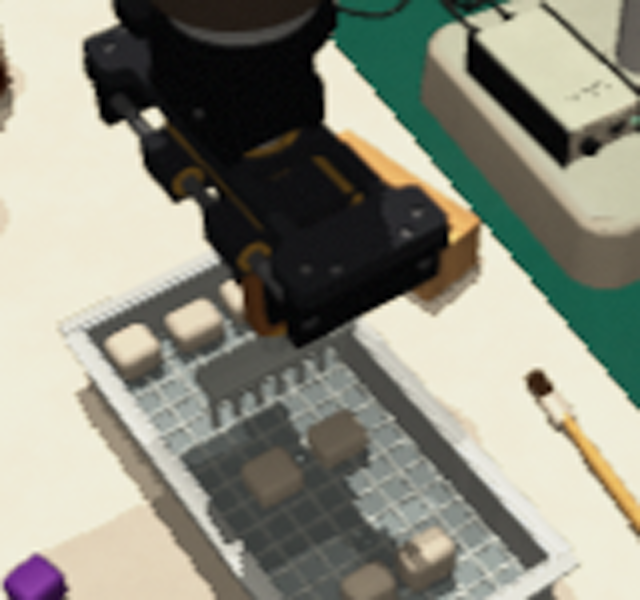

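All as planned: three lumps at the far wall, two in the middle at (272,475) and (337,437), two near at (368,580) and (427,553). The near pair seems to stand on edge. I'll try a gentle high push to lay them flat, since there is room and time.

```bash
python3 -m crank '[[0.02,0,0,0],[0.025,0,0,0],[0.025,0,0.008,0],[0.01,0,0.01,0],[0,0,0.006,0]]'| grep -E "force|pos"; python3 -m crank '[[0,0,0.003,0],[0,0,0,0],[0,0,0,0]]' >/dev/null; python3 st.py; python3 hm.py scene -.06 -.125
```

```text
tcp_pos: [0.4414, -0.1576, 0.0872]
wrist_force: [-0.7, 1.0, -1.3]
t 23.90 tray x -0.0579 y -0.0000 tipz 0.0372 yawerr 0.0010 F [ 0.09 -0.14 -0.46] M [ 0.033 -0.086  0.017] w 17.6
scene y:  60  54  48  42  36  30  24  18  12   6   0  -6 -12 -18 -24 -30 -36 -42 -48 -54 -60
 -0.060  45  16  16  51  52  50  55  52  79  79  49  17  49  16  17  16  16  17  16  17  17
 -0.066  45  16  17  74  73  74  74  75 106  78  77  76  17  17  16  15  17  17  16  16  20
 -0.072  45  16  17  16  16  16  46  79 130 122  45  17  76  18  18  17  17  17  16  16  24
 -0.078  -3 -121  16  16  16  17  42   . 128 125 120  16   .   .  40   .  18  16  16  16  24
 -0.084 -370 -268 -261 -120 -121  17 -257 -258 -257 -260  21  39  41  42  40 -109  16  17  16  16  24
 -0.090 -428 -428 -418 -433 -400 -380 -407 -404 -404 -397 -273 -261 -263 -259 -257 -261 -259  15  15  16  24
 -0.096   3 -365  15  17  15  22 -365 -350 -381 -429 -388 -406 -396 -396 -400 -421 -402  16  16  16  22
 -0.102   1 -747  15  16  15  22  19  24  18  17  15  20  24  17  19  15 -299  16  15  16  24
 -0.108   1 -747  15  16  16  17  17  16  15  16  16  16  16  16  16  16  16  16  15  16  26
 -0.114   3 -744  17  16  16  16  17  16  16  16  15  16  15  15  17  15  16  16  16  16  23
 -0.120   3 -747  15  15 -747  15  16 -366  16  15  16  16 -366  15  14  15 -366  16  15  16  26
```

View pics/top12.png

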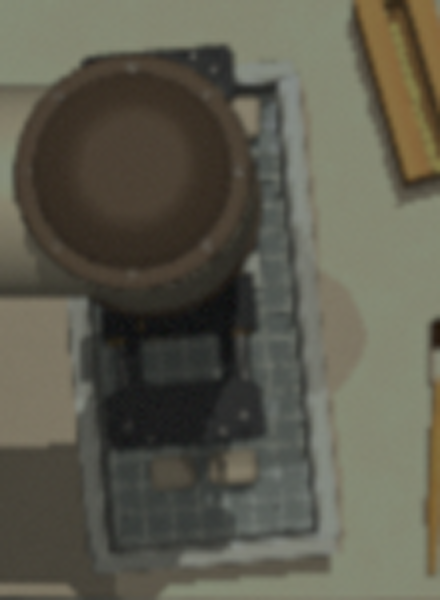

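In the top view the near lumps (172,470) and (235,467) are thinner along the tray than across it, so they stand on their thin edge and should tip forward.

```bash
python3 -m crank '[[0.006,0,0.001,0],[0.006,0,0.001,0],[0.005,0,0,0],[0.004,0,0,0],[0.004,0,0,0]]'| grep -E "force|pos"; python3 st.py; python3 -m crank '[[0.004,0,0,0],[0.004,0,0,0],[0.003,0,0,0],[0,0,0,0]]' |grep force; python3 st.py
python3 - <<'E'
from h import *
c=capture("scene"); save("s13",c["pixels"],6,(280,210,390,295))
E
```

```text
tcp_pos: [0.4215, -0.1602, 0.0849]
wrist_force: [0.3, -0.3, -1.9]
t 24.37 tray x -0.0839 y -0.0001 tipz 0.0359 yawerr 0.0006 F [ 0.32 -0.26 -1.85] M [ 0.075 -0.255  0.009] w 17.7
wrist_force: [0.8, 0.9, 5.9]
t 24.70 tray x -0.0932 y -0.0004 tipz 0.0371 yawerr 0.0013 F [0.82 0.89 5.94] M [ 0.43  -0.716  0.054] w 17.9
(510, 660, 3)
```

View pics/s13.png

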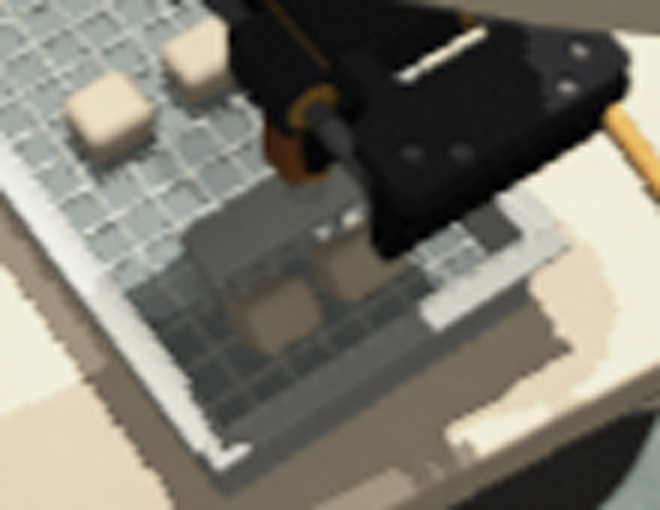

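The tines read about 7 N upward, from the tipping lumps catching under them. I'll lift off straight up and look.

```bash
python3 -m crank '[[0,0,-0.004,0],[0,0,-0.01,0],[-0.005,0,-0.02,0],[-0.02,0,-0.02,0],[-0.03,0,-0.01,0]]'| grep -E "force|pos"; python3 -m crank '[[-0.035,0,0,0],[-0.03,0,0,0],[0,0,0,0],[0,0,0,0]]' |grep force; python3 st.py
python3 - <<'E'
from h import *
c=capture("scene"); save("s14",c["pixels"],6,(280,210,390,295))
E
python3 hm.py scene -.06 -.13
```

```text
tcp_pos: [0.4633, -0.156, 0.1503]
wrist_force: [0.3, -0.7, -0.9]
wrist_force: [-1.2, -0.4, -1.4]
t 25.50 tray x 0.0243 y 0.0005 tipz 0.0977 yawerr 0.0003 F [-1.23 -0.41 -1.41] M [ 0.124  0.057 -0.007] w 17.8
(510, 660, 3)
scene y:  60  54  48  42  36  30  24  18  12   6   0  -6 -12 -18 -24 -30 -36 -42 -48 -54 -60
 -0.060  47  15  15  16  16  16  16  15  16  17  16  15  17  17  16  16  15  17  16  16  28
 -0.066  45  16  16  16  16  17  17  16  16  15  15  15  16  17  16  16  15  16  16  17  25
 -0.072  45  18  16  16  15  16  16  16  16  17  16  16  16  16  16  16  15  15  16  17  23
 -0.078   3  15  15  17  16  16  16  17  17  16  17  17  17  16  17  16  16  17  16  15  25
 -0.084 -269 -269 -261 -259 -258 -259  15  15  15  14  16  16  16  16  15  16  16  17  16  16  27
 -0.090 -424 -448 -426 -407 -422 -429 -431 -412 -394 -370 -320 -267 -261 -260  14 -122 -122  17  14  15  24
 -0.096  23 -746  15  16  15 -326 -452 -449 -429 -450 -406 -429 -420 -424 -423 -436 -411  16  15  16  22
 -0.102   2 -747  15  16  16  18  35 -355  36 -749  16 -365 -746 -748 -267 -750 -334  15  15  16  26
 -0.108  23 -747  15  15  17  33  37  37  36 -750  26  37  37  37  37 -748  14  16  16  15  24
 -0.114   4 -751  15  15  17  32  37  36  37 -747  21  36  37  38  38 -749 -746  17  15  15  23
 -0.120   2 -749  15 -366  17  33  38  37  36 -750  25  36  37  37  37 -744  16 -365 -366  15  29
 -0.126  44 -751 -750 -747 -747  34  35  34  35 -747 -361  33  33  33  33 -747 -748 -752 -752 -749  37
```

View pics/s14.png

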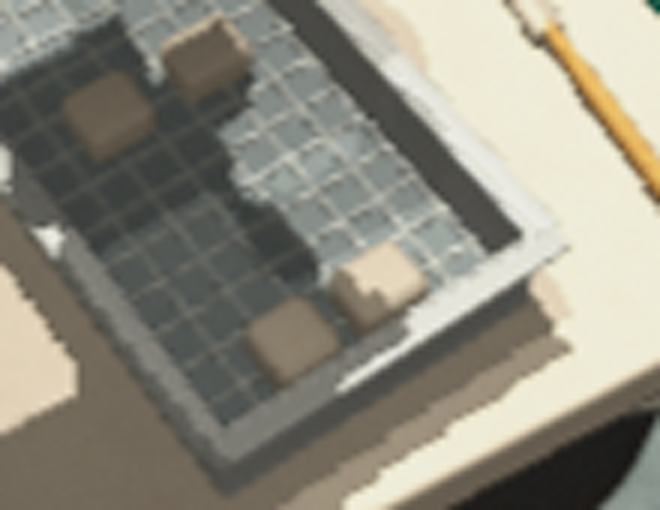

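The near lumps now lie flat, at (292,340) and (380,283) with tops at about 37 mm. Heading back to the stand.

```bash
python3 plan.py .6463 -.2825 .152 106.3 20
```

```text
[[-0.009,-0.012,-0.0,0.115],[-0.01,-0.011,-0.0,0.115],[-0.011,-0.01,-0.0,0.115],[-0.012,-0.008,-0.001,0.115],[-0.013,-0.007,-0.0,0.115]]
[[-0.014,-0.005,-0.001,0.116],[-0.014,-0.004,-0.0,0.115],[-0.015,-0.002,-0.001,0.116],[-0.015,-0.0,-0.0,0.115],[-0.015,0.001,-0.001,0.116]]
[[-0.014,0.003,-0.0,0.115],[-0.014,0.005,-0.001,0.116]]
end [ 0.6458 -0.2823  0.1523] -253.71
```

```bash
python3 -m crank '[[-0.009,-0.012,0,0.115],[-0.01,-0.011,0,0.115],[-0.011,-0.01,0,0.115],[-0.012,-0.008,-0.001,0.115],[-0.013,-0.007,0,0.115]]' | grep pos
python3 -m crank '[[-0.014,-0.005,-0.001,0.116],[-0.014,-0.004,0,0.115],[-0.015,-0.002,-0.001,0.116],[-0.015,0,0,0.115],[-0.015,0.001,-0.001,0.116]]' | grep pos
python3 -m crank '[[-0.014,0.003,0,0.115],[-0.014,0.005,-0.001,0.116],[0,0,0,0],[0,0,0,0],[0,0,0,0]]'
python3 -m crank '[[0,0,0,0],[0,0,0,0]]'
python3 - <<'E'
from h import *
c=capture("scene"); save("s15",c["pixels"],6,(280,60,390,160))
s=sense();p=s["tcp_pos"];R=s["ee_rot"];Xv=R[:,0];Yv=R[:,1];print(p)
W=cloud(c);z=W[...,2];D=W-p;px=c["pixels"].astype(int)
a,b=D@Xv,D@Yv
with np.errstate(invalid='ignore'):
    m=(abs(a)<.03)&(abs(b)<.06)&(z>.085)&(z<.16)&(px.max(-1)>75)&(abs(px[...,0]-px[...,2])<30)
    for lo,hi in((.095,.128),(.134,.15)):
        k=m&(z>lo)&(z<hi);print(k.sum(),"a",np.percentile(a[k],[3,50,97]).round(4),"b",np.percentile(b[k],[3,97]).round(4),z[k].min())
    k=m&(z<.13); print(np.polyfit(z[k],a[k],1),np.polyfit(z[k],b[k],1))
E
python3 plan.py .6463 -.2825 .152 106.3 20
```

```text
tcp_pos: [0.5775, -0.2054, 0.1497]
tcp_pos: [0.6269, -0.261, 0.1523]
time_s: 26.85
tcp_pos: [0.6465, -0.2819, 0.1534]
ee_rot: [[-0.282, 0.959, -0.002], [0.959, 0.282, 0.001], [0.001, -0.001, -1.0]]
wrist_force: [0.3, 0.3, -1.3]
gripper_width: 0.207
time_s: 27.02
tcp_pos: [0.6474, -0.2817, 0.1539]
ee_rot: [[-0.282, 0.959, -0.0], [0.959, 0.282, 0.0], [0.0, -0.0, -1.0]]
wrist_force: [0.2, -0.2, -0.9]
gripper_width: 0.206
(600, 660, 3)
[ 0.64757336 -0.28176615  0.15392477]
82 a [-0.0006  0.0022  0.0038] b [-0.0421  0.0378] 0.10580097168547975
275 a [-0.0081  0.0048  0.0122] b [-0.0434  0.0393] 0.13462131046294
[ 0.02104805 -0.00050582] [ 0.27095991 -0.03106764]
[[-0.0,-0.001,0.002,0.001]]
end [ 0.6466 -0.282   0.1519] 106.33
```

View pics/s15.png

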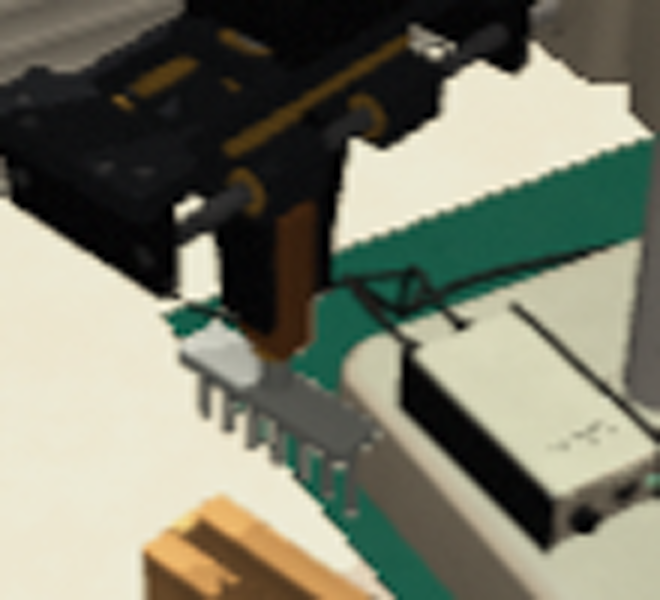

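Tines and slot are aligned within about 1 mm. The rake at (280,410) is upright above the stand at (200,560). Lowering.

```bash
python3 -m crank '[[0,0,0.012,0],[0,0,0.018,0],[0,0,0.016,0],[0,0,0.01,0],[0,0,0.004,0]]'| grep -E "force|pos"; python3 -m crank '[[0,0,0,0],[0,0,0,0]]'| grep -E "force|pos"; python3 -m crank '[[0,0,0.004,0],[0,0,0.004,0],[0,0,0.004,0],[0,0,0,0]]'| grep -E "force|pos"
```

```text
tcp_pos: [0.6464, -0.2817, 0.0906]
wrist_force: [-1.1, 0.4, -1.5]
tcp_pos: [0.6484, -0.2825, 0.0939]
wrist_force: [0.1, 0.2, -0.9]
tcp_pos: [0.6474, -0.2821, 0.0806]
wrist_force: [-0.1, -0.3, -1.4]
```

```bash
python3 -m crank '[[0,0,0.005,0],[0,0,0.005,0],[0,0,0.004,0],[0,0,0.004,0],[0,0,0,0]]'| grep -E "force|pos"; python3 -m crank '[[0,0,0.003,0],[0,0,0.002,0],[0,0,0,0],[0,0,0,0]]'| grep -E "force|pos"; python3 -m crank '[[0,0,0.001,0],[0,0,0,0],[0,0,0,0]]'| grep -E "force|pos"
```

```text
tcp_pos: [0.6472, -0.2821, 0.0621]
wrist_force: [-0.1, 0.2, -0.8]
tcp_pos: [0.648, -0.2823, 0.0585]
wrist_force: [0.3, 0.0, -2.0]
tcp_pos: [0.648, -0.2824, 0.0576]
wrist_force: [-0.4, -0.0, -1.5]
```

```bash
python3 -m crank '[[0,0,0.001,0],[0,0,0.001,0],[0,0,0,0],[0,0,0,0]]'| grep -E "force|pos"; python3 -m crank '[[0,0,0.0005,0],[0,0,0,0],[0,0,0,0]]'| grep -E "force|pos"
```

```text
tcp_pos: [0.6479, -0.2823, 0.0554]
wrist_force: [-0.1, 0.1, -0.8]
tcp_pos: [0.648, -0.2824, 0.0551]
wrist_force: [-0.1, -0.2, -2.4]
```

```bash
python3 -m crank '[[0,0,0.0005,0],[0,0,0,0],[0,0,0,0]]'| grep -E "force|pos"; python3 -m crank '[[0,0,0,0],[0,0,0,0],[0,0,0,0],[0,0,0,0],[0,0,0,0]]' 0.06 | grep -E "force|pos|width"; python3 -m crank '[[0,0,0,0],[0,0,0,0],[0,0,0,0],[0,0,0,0],[0,0,0,0]]' | grep -E "force|pos|width"
```

```text
tcp_pos: [0.6481, -0.2824, 0.055]
wrist_force: [-1.3, -0.2, 1.3]
tcp_pos: [0.6481, -0.2824, 0.0545]
wrist_force: [-0.3, -0.1, -0.1]
gripper_width: 0.495
tcp_pos: [0.648, -0.2823, 0.0545]
wrist_force: [-0.2, 0.1, 0.8]
gripper_width: 0.681
```

Seated contact was felt (about +2.8 N net), and the gripper is now open. Withdrawing upward, then away toward the tray side and clear.

```bash
python3 -m crank '[[0,0,-0.01,0],[0,0,-0.02,0],[0,0,-0.03,0],[0,0,-0.035,0],[0,0,-0.035,0]]'| grep -E "force|pos"; python3 -m crank '[[0,0,-0.02,0],[0.02,-0.02,0,0],[0.03,-0.025,0,0],[0.03,-0.025,0,0],[0.03,-0.025,0,0]]'| grep -E "force|pos"; python3 -m crank '[[0.03,-0.025,0,0],[0.03,-0.025,0,0],[0.03,-0.025,0,0],[0.03,-0.025,0,0],[0.03,-0.025,0,0]]'| grep -E "force|pos"; python3 -m crank '[[0.03,-0.02,0,0],[0.03,-0.02,0,0],[0.02,-0.01,0,0],[0,0,0,0],[0,0,0,0]]'| grep -E "force|pos"
python3 - <<'E'
from h import *
for n,cr,k in(("scene",(230,100,420,290),3),("top",(240,120,370,290),3.4)):
    c=capture(n); im=c["pixels"]; save(n+"16",np.clip(im.astype(float)*(1.6 if n=="top" else 1),0,255).astype(np.uint8),k,cr)
E
```

```text
tcp_pos: [0.6476, -0.2824, 0.1864]
wrist_force: [1.3, -0.5, -1.2]
tcp_pos: [0.5245, -0.2029, 0.2051]
wrist_force: [1.5, 1.9, 0.9]
tcp_pos: [0.3623, -0.0942, 0.2052]
wrist_force: [0.5, 1.5, 0.3]
tcp_pos: [0.2933, -0.0312, 0.2057]
wrist_force: [0.0, -0.6, 0.6]
(570, 570, 3)
(578, 442, 3)
```

View pics/scene16.png

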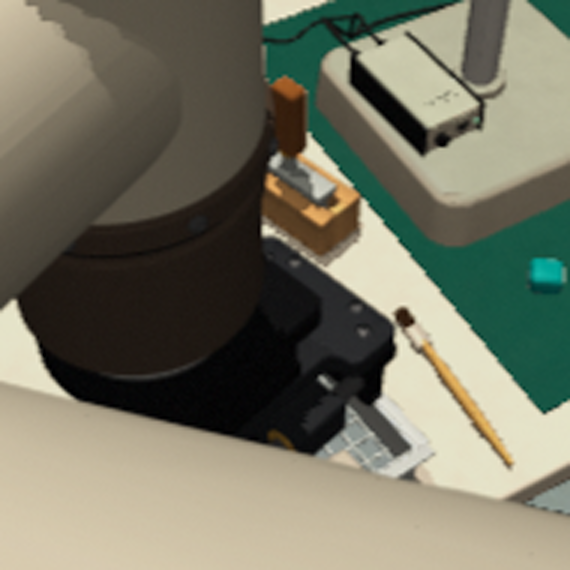

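View pics/top16.png

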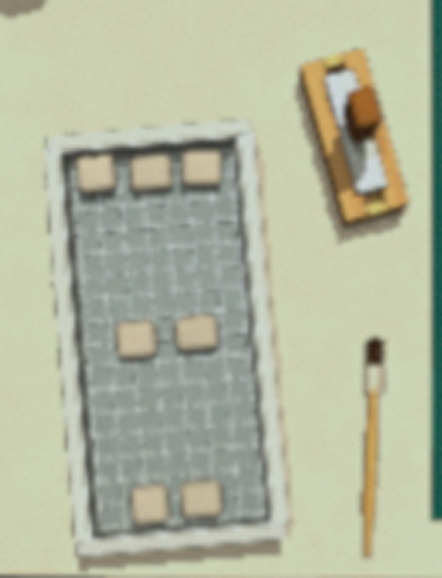

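The top view shows three lumps far at (95,172), (152,172) and (202,168), two in the middle at (136,340) and (196,333), and two near at (150,505) and (201,498). The rake stands in its stand at (360,130). I'll check the numbers, then hand in.

```bash
python3 - <<'E'
from h import *
c=capture("top");W=cloud(c);x,y,z=W[...,0],W[...,1],W[...,2]
q=(.5062,-.1532,.0975);cc,s=np.cos(q[2]),np.sin(q[2]);X=(x-q[0])*cc+(y-q[1])*s;Y=-(x-q[0])*s+(y-q[1])*cc
m=((abs(X)<.131)&(abs(Y)<.058)&(z>.027)&(z<.07)).astype(np.uint8)
n,l,st,_=cv2.connectedComponentsWithStats(m)
for i in range(1,n):
    if st[i,4]>25: k=l==i; print("lump x %.3f y %.3f top %.4f n%d"%(X[k].mean(),Y[k].mean(),np.percentile(z[k],80),st[i,4]))
g=(abs(x-.645)<.03)&(abs(y+.283)<.03)&(z>.12)&(z<.16);print("grip",W[g].mean(0).round(4),np.percentile(z[g],90))
b=(abs(x-.645)<.06)&(abs(y+.283)<.05)&(z>.043)&(z<.06);print("bar z",np.median(z[b]))
k=(abs(x-.648)<.07)&(abs(y+.283)<.05)&(z>.025)&(z<.045);print("stand",cv2.minAreaRect((W[k][:,:2]*1000).astype(np.float32)))
W0=np.load("top0.npz")["W"];d=np.abs(W[...,2]-W0[...,2]);print("brush/anvil diff",np.nanpercentile(d[215:285,343:358],99),np.nanpercentile(d[130:190,195:225],95))
E
python3 - <<'E'
from station import sense
s=sense();print(s["time_s"],s["wrist_force"],abs(s["joint_velocities"]).max())
E
```

```text
lump x 0.117 y 0.039 top 0.0360 n117
lump x 0.115 y -0.036 top 0.0351 n122
lump x 0.115 y 0.001 top 0.0345 n122
lump x -0.000 y -0.022 top 0.0361 n120
lump x -0.001 y 0.021 top 0.0363 n125
lump x -0.115 y -0.015 top 0.0386 n132
lump x -0.114 y 0.020 top 0.0382 n116
grip [ 0.6482 -0.2834  0.13  ] 0.13306068715288738
bar z 0.04707847683169031
stand ((648.640625, -283.76837158203125), (116.34176635742188, 47.56937026977539), 16.306884765625)
brush/anvil diff 0.00850963230019305 0.005825058121263925
32.4667 [0.40248793 0.02982302 0.16063375] 1.0382234104356585
```

```bash
python3 -m crank '[[0,0,0,0],[0,0,0,0]]' | head -1; python3 -c "
from station import finish_job
print(finish_job())"
```

```text
time_s: 32.63
the job is handed in; nothing more can be done
None
```

I handed the job in at 32.6 s. The seven lumps lie flat and one deep, and the rake is back in its stand. No verdict was reported.

**What I did:**
- **First stroke:** I took the rake from the stand and drew the two upper lumps off the heap. I felt for the screen (about 16 mm at x = 0.06) and drew the pair from x = 0.058 to -0.077 m at about 2–5.5 N net.
- **Second stroke:** I set the tines in the gap behind the front pair and drew that pair to the middle at about 2–6 N.
- **Near pair:** It stood on edge after the first stroke, so I tipped it flat with a high push. That push read about 7 N upward as the lumps caught under the tines. I lifted off at once, and this is below the 25 N lump limit.
- **Return:** I felt light contact as the rake seated, released it and withdrew.

**Last checks (top camera):**
- **Lumps:** Three are at x ≈ +0.116, two at 0.000 and two at -0.115 m. Their tops are at 35–39 mm.
- **Rake:** The grip is within about 1 mm of the stand's centre, its top at about 131–133 mm and the head bar at 47 mm, so it is fully seated.
- **Brush and anvil:** They look unmoved. Their depths changed by less than 9 mm, which I put down to sensor noise.

**What disagreed:**
- The fingertips appeared about 30 mm above the reported TCP. I set the grasp height by the images instead.
- Force readings were noisy by about ±0.7 N and taken only at the ends of moves, so the contact forces between samples are inferred.

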